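Back off the busbar terminal's captive bolt with the ratchet

ROBOT

A 6-joint arm with a two-finger parallel gripper is mounted at the origin on the work surface. World frame = base frame: x ahead of the robot, y to its left, z up, the work surface at z = 0. Lengths are in m, angles in rad, forces in N, time in s.
With the tool pointing down it reaches from about 0.325 to 0.9 m from the base axis. Payload 3.5 kg.
Tool frame: the origin (TCP) lies at the very end of the fingers, on their centre line; the grasp point (between the pads) lies 19 mm behind it; z points along the fingers, x is the direction in which the jaws open and shut, and the axes are right-handed (so a half turn about z gives the same grasp; the last joint's range is limited). The gripper opens to 85 mm and grips with 20 to 120 N. Pads are 22 mm wide; open, the fingers measure 114 mm over their backs; the gripper's body (76 mm by 85 mm) begins 54 mm behind the grasp point. The pads swing forward as they close: fully open they stand 13 mm farther back than shut.
Start: joints at [-1.222, 0.276, -0.026, 1.268, 0, 1.467], TCP at [0.273, -0.562, 0.231] pointing down, gripper open.
Joint ranges: [-3.12, 3.12], [-0.85, 1.88], [-1.08, 1.24], [-1.95, 2.15], [-1.57, 1.53], [-3.14, 3.14]. Speed limits (rad/s): [2.57, 2.57, 3.14, 3.14, 3.14, 3.14].

INTERFACE

Orientations are given as a unit quaternion [w, x, y, z].
In Python, from bench import env gives the robot as it stands. The module is installed in compiled form; this text tells all that it offers.
- The arm moves only by the tool carry_out, never from a script. Its argument "series" is a list of rows, each a list of 3 entries, a list of its own where there are three numbers: the shift along the world's x, y, z each as a share of 120 mm, from -1 to 1, then the turn, a rotation vector about the world's x, y, z each as a share of pi/2 rad, from -1 to 1, then the gripper command: -1 is fully open, 1 is shut, values between are in proportion. In form: [[[x, y, z], [rx, ry, rz], claw], ...]. A call has 1 to 10 rows; each row is the pose to reach, as a shift and turn from the pose commanded when the call began; what a row does not reach only later rows make up. A row lasts 1/10 s, in which the tool goes at most 50 mm and 8.59 degrees, less where a joint would pass 70% of its speed; a pose out of reach is approached as far as the arm can. A call with a number of a shift or a turn outside -1 to 1 is refused whole. A call with a gripper value outside its range is refused whole. The fingers move at their own pace and stop on an object; "squeeze" is the grip in N (left out, the last holds). Time passes only in rows, so rows that repeat a pose let the fingers close. It gives the time, the measured TCP pose, the force and the opening at its end, in the units of the state.
- env.observe(): the state, without advancing time (a new reading comes with each control period).
- env.capture(name): name is "scene" or "top" or "wrist"; returns the picture (384x512x3 uint8, red, green, blue); there is no depth.
- env.get_calibration(name): a dict with "camera_matrix" (3x3 intrinsics, pixels), "camera_from_world" (4x4, takes a point from world to camera coordinates). Camera axes: x right, y up, looking along -z (the intrinsics and any distortion apply to the point x, -y, -z); pixel columns grow to the right and rows downward; lengths in m; the calibration is good to about 2 mm. The wrist camera is an equidistant fisheye: a pixel r from the principal point sees the ray r / f radians off the axis. A picture is of the moment at which its call begins: read the wrist's pose just before it. get_calibration takes no time and is no camera call; for the wrist camera it gives the pose at the moment of the call.
- env.hand_in(): hands the job in, once; it reports no verdict.
Trained networks look in the newest picture that a camera, given by its name, has taken for a name from the list of things; names that differ only in an ending like _2 or _b are one class to them, and where a whole thing is asked for, a point or a joint stands for the part that bears it (a point fixed in the world has none). Each returns a list of dicts, best first, with "score" (0 to 1); they miss things now and then, are a little off and sometimes report something else, mostly with a low value. They report only what shows in the picture. A call takes as long as a camera call.
- env.trace(camera, thing): "pixels" (384x512 bool, what is visible of it) and "point" ([column, row] in pixels, amid what is visible of it).
The state is a dict: "clock": time; "q": joint angles; "joint_velocities": joint speeds; "tau": joint torques, N m; "tcp_pos": TCP position; "tool_rot": TCP orientation; "force": force on the tool from outside, world axes, zero at the start; "wrist_torque": the same for the moment, N m; "gripper_width": finger opening in m.
Only numpy, scipy, OpenCV 4.12 (cv2) and the standard library are available. Lean on these libraries where they do the work, as an engineer would, in place of code of your own. Each camera call takes 0.05 s, during which the arm holds its last target.

TASK

The copper link on the terminal stand has to come off: flip the ratchet's orange direction lever fully over to the loosening (green dot) side, then swing the ratchet by its blue knob anticlockwise seen from above, in as many strokes as it takes, until the bolt's red pin comes up against the yellow stop pin, and finish with a firm pull of about 12 N at the knob for half a second to be sure that it is home. Never load the knob sideways with more than 15 N, in either direction. Then let go, leaving the lever on the loosening side and everything else on the bench where it is.

Things in the scene. Friction and masses are not known exactly. Their poses are not given: they have to be found in the camera images.
- stand: fixed terminal stand: grey base plate 170 x 150 x 20 mm, black insulator and a copper link bar held down by a hex bolt, with a steel ring ratchet already seated on the bolt. Origin on the bolt's axis at table height; the ratchet handle points along the stand's own +x when ratchet is 0 (roughly towards the robot). Two dark steel posts (10 mm thick, tops 83 mm above the table), 47 mm ahead of the axis and 59 mm to either side, limit the handle's swing
- bolt_axis (a point): centre of the top of the steel hex bolt head, 96 mm above the table, in the middle of the ratchet's round head (70 mm across, top 86 mm high); handle and bolt turn about the vertical line through it
- ratchet (a joint): swing of the ratchet head and handle about the bolt, rad, anticlockwise seen from above positive; the posts stop it at -0.55 and +0.55. It starts near 0. Swinging it alone takes about 2 N at the knob and it stays where it is left
- dir_lever (a joint): direction lever, rad: 0 (as found) = tab on the clockwise side, at the red dot: drives the bolt clockwise, clicks freely anticlockwise; 0.70 = tab at the green dot: loosens, clicks freely clockwise. Hard ends at both; stiff (2 to 3 N at the tab), stays where left; from 0.2 to 0.5 neither pawl bites, so push it to its end. Over about 4.5 N at the tab pushes the handle round
- lever_tab (a point): point in the upright orange tab of the direction lever, 115 mm above the table (tab 8 mm thick across the handle, 16 mm along it, from 87 to 124 mm above the table). The lever turns about a vertical axis on the handle's centre line 41 mm from the bolt's axis, the tab is 26 mm further out, and so swings 9 mm to either side of the handle's centre line. To loosen, push it anticlockwise (the same way the handle must then be swung)
- knob_grip (a point): centre of the blue upright knob at the handle's end, 26 mm diameter, from 82 to 120 mm above the table, the point lies 104 mm above the table; it spins freely on its pin, so it may be held by the fingers from above while the handle swings. It is 165 mm from the bolt's axis; the steel beam below it tops out at 80 mm
- bolt (a joint): turn of the bolt, rad, anticlockwise (loosening) positive; 0 = as found, fully tight against a hard end (it cannot be turned further clockwise). It turns with steady friction: about 4 N at the knob including the ratchet's own. Ratchet teeth are 0.39 rad apart, so each stroke loses up to about 0.45 rad before the bolt starts to follow
- beam (a joint): springy bending of the handle between head and knob, rad, positive when the knob is pulled anticlockwise: 0.0257 per 10 N of sideways force at the knob; 0 when let go. Over 0.0437 (about 17 N) either way it is overstrained
- pointer_pin (a point): red upright pin, 8 mm diameter, on a red pointer turning with the bolt, 41 mm from its axis, 53 mm above the table
- stop_pin (a point): yellow upright pin, 8 mm diameter, 41 mm from the bolt's axis, 53 mm above the table: the stop against which the red pin comes when the bolt is fully backed off (centres then 8 mm apart). Its place differs each time, 0.9 to 1.7 rad of bolt turn from tight, so two or more strokes are needed
- nut: loose brass nut, ring 29 mm across and 12 mm high, lying on the stand's base plate in one far corner (behind the bolt, seen from the handle); origin at the centre of its underside. Leave it.
- spare_bolt: loose steel bolt standing on its 28 mm round head, 50 mm tall; origin at the centre of its underside. Leave it.
- handheld_meter: grey hand-held multimeter lying on its back, 160 x 80 x 40 mm; origin at the centre of its underside. Leave it.
- parts_tray: yellow divided plastic tray, 150 x 110 x 30 mm, empty; origin at the centre of its underside. Leave it.
- driver: green-handled screwdriver lying on the table. Leave it.
- shunt_block: black block 70 x 50 x 30 mm with two brass posts 22 mm high; origin at the centre of its underside. Leave it.
- pin_cup: white cup, 66 mm across, 50 mm high; origin at the centre of its underside. Leave it.
- knob: the knob itself; origin on its axis at its underside, 82 mm above the table

How it is judged:
By the outcome, as a careful person would: the job done as asked, in the order asked, and still so for the second after the job is handed in, with the robot touching nothing.
It also fails if it takes over 72 s, if anything falls off the work surface, if the arm or the gripper's body presses on something with over 40 N, if the wrist force passes 120 N, or if a joint passes its speed limit or range.

## Working session

There is one attempt and no reset: what is moved stays moved. The work goes in short steps, Python scripts to look and compute and a tool call to move; the robot and the scene stay as the last step left them, time stands still between calls to the robot, and variables do not carry over. Pictures are saved under pics/ and viewed, and the job is handed in when it is done.

Besides the shell and the picture viewer there is one more tool, called as name(argument=value, ...), one argument or row to a line, values as JSON. carry_out: Moves the arm, as the interface text tells. Shift numbers are shares of 120 mm and turn numbers shares of pi/2 rad, none past 1 either way. Its arguments: {"type":"object","properties":{"series":{"type":"array","items":{"type":"array"}},"squeeze":{"type":"number"}},"required":["series"]}

```bash
ls; mkdir -p pics; cat > h.py <<'E'
import numpy as np, cv2
from bench import env
def cap(n,f):
    im=env.capture(n); cv2.imwrite('pics/'+f+'.png',im[:,:,::-1]); return im
def ray(cam,px):
    c=env.get_calibration(cam);K=np.array(c['camera_matrix']);T=np.array(c['camera_from_world'])
    v=np.linalg.solve(K,[px[0],px[1],1.])
    d=np.array([v[0],-v[1],-1.]);R=T[:3,:3]
    return -R.T@T[:3,3], R.T@d
def atz(cam,px,z):
    o,d=ray(cam,px); return o+d*(z-o[2])/d[2]
def proj(cam,p):
    c=env.get_calibration(cam);K=np.array(c['camera_matrix']);T=np.array(c['camera_from_world'])
    q=T[:3,:3]@np.array(p)+T[:3,3]; v=K@np.array([q[0],-q[1],-q[2]]); return v[:2]/v[2]
E
python3 - <<'E'
from h import *
o=env.observe()
for k,v in o.items(): print(k,np.round(v,4))
for n in('scene','top'):
    cap(n,n+'0'); c=env.get_calibration(n); print(n,{k:np.round(v,3).tolist() if not isinstance(v,str) else v for k,v in c.items()})
    for t in('bolt_axis','lever_tab','knob_grip','pointer_pin','stop_pin'):
        print(t,[(np.round(r['point'],1),round(r['score'],2),int(r['pixels'].sum())) for r in env.trace(n,t)[:3]])
E
```

```text
pics
clock 0.0
q [-1.2224  0.2772 -0.0279  1.268  -0.      1.4674]
joint_velocities [-0.0012 -0.0001 -0.0002  0.0004 -0.002   0.0003]
tau [-6.00000e-04 -4.45512e+01  2.95201e+01  1.63000e-02 -2.00000e-04
  0.00000e+00]
tcp_pos [ 0.2726 -0.5616  0.2301]
tool_rot [-7.000e-04  8.475e-01 -5.308e-01 -9.000e-04]
force [ 0.4141  0.0273 -0.1495]
wrist_torque [-0.0279  0.0008 -0.0084]
gripper_width 0.0855
scene {'camera_matrix': [[443.041, 0.0, 255.315], [0.0, 443.041, 193.134], [0.0, 0.0, 1.0]], 'camera_from_world': [[-0.735, 0.677, -0.022, 0.414], [-0.472, -0.489, 0.733, 0.195], [0.486, 0.549, 0.68, -1.447], [0.0, 0.0, 0.0, 1.0]]}
bolt_axis [(array([247.4, 234.3]), 0.97, 3918), (array([124. , 170.5]), 0.49, 261)]
lever_tab [(array([264.4, 210.4]), 0.49, 148)]
knob_grip [(array([299.2, 193.3]), 0.6, 161), (array([265.2, 207.2]), 0.26, 102)]
pointer_pin [(array([240.8, 219.2]), 0.67, 86)]
stop_pin []
top {'camera_matrix': [[479.733, 0.0, 253.056], [0.0, 479.733, 190.607], [0.0, 0.0, 1.0]], 'camera_from_world': [[0.023, -1.0, -0.019, -0.008], [0.989, 0.02, 0.15, -0.589], [-0.149, -0.022, 0.989, -1.255], [0.0, 0.0, 0.0, 1.0]]}
bolt_axis [(array([243.5, 183.9]), 0.98, 3355), (array([225. , 219.1]), 0.19, 251)]
lever_tab [(array([237.3, 186. ]), 0.66, 86)]
knob_grip [(array([226. , 228.1]), 0.5, 89)]
pointer_pin [(array([240. , 188.2]), 0.72, 50), (array([245.4, 167.4]), 0.55, 84)]
stop_pin [(array([404.7, 149.2]), 0.41, 358)]
```

```bash
python3 - <<'E'
import cv2
a=cv2.imread('pics/top0.png');b=cv2.imread('pics/scene0.png')
cv2.imwrite('pics/tz.png',cv2.resize(a[110:260,150:350],None,fx=4,fy=4,interpolation=3))
cv2.imwrite('pics/sz.png',cv2.resize(b[130:280,170:370],None,fx=4,fy=4,interpolation=3))
E
```

```text
(no output)
```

View pics/top0.png

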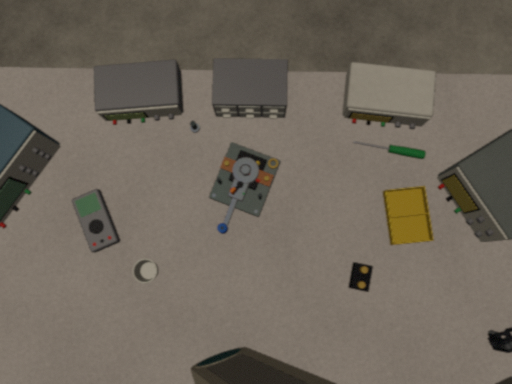

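View pics/scene0.png

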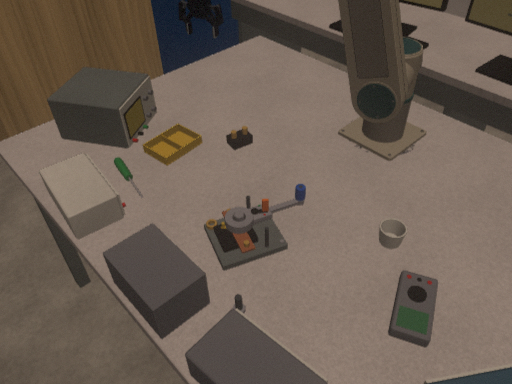

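```bash
sleep 1
```

```text
(no output)
```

View pics/tz.png

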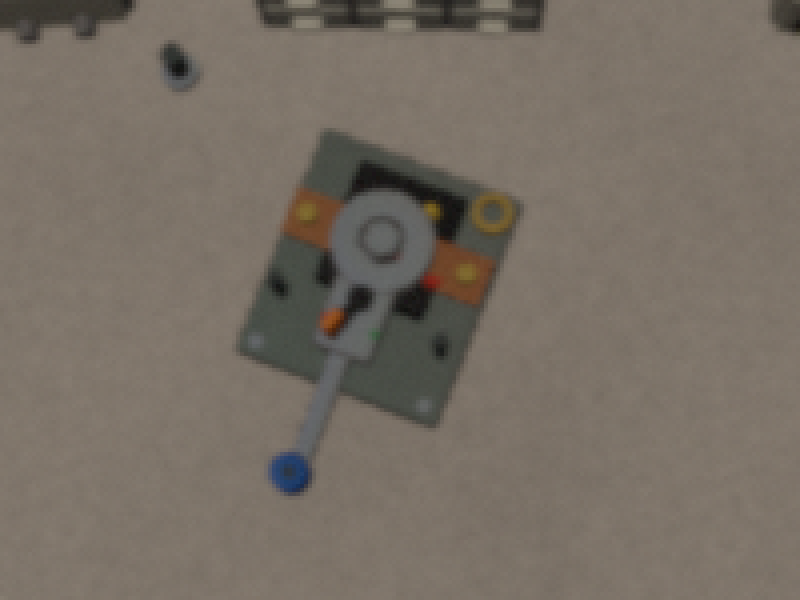

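View pics/sz.png

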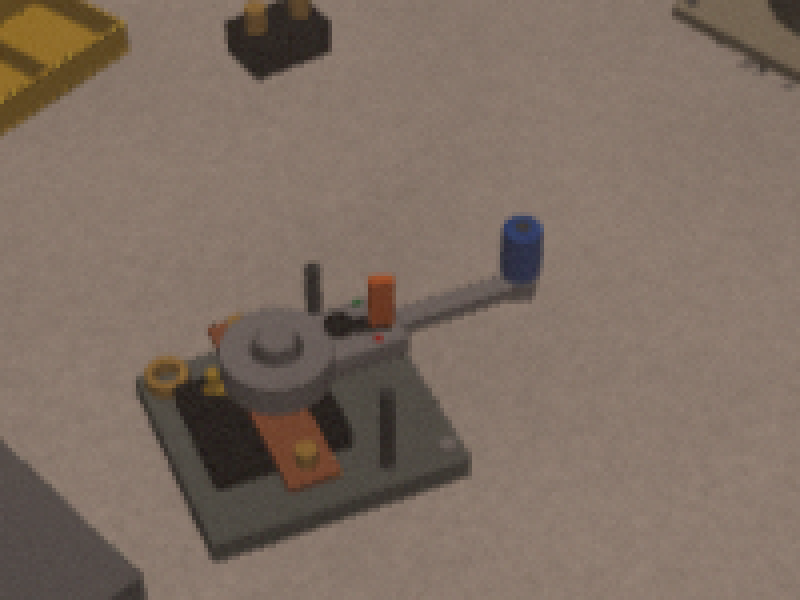

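```bash
cat >> h.py <<'E'
def tri(pt,ps):
    from scipy.optimize import least_squares
    f=lambda p:np.r_[proj('top',p)-pt,proj('scene',p)-ps]
    r=least_squares(f,[.6,0,.1]);return r.x,np.abs(r.fun).max()
E
python3 - <<'E'
from h import *
T=lambda x,y:(150+x/4-.4,110+y/4-.4); S=lambda x,y:(170+x/4-.4,130+y/4-.4)
B=atz('top',T(381,236),.096);K=atz('top',T(290,470),.12);L=atz('top',T(332,318),.124)
R=atz('top',T(432,282),.053);Y=atz('top',T(432,211),.053)
print(B,K,L,R,Y)
for n,p in (('bolt',S(277,335)),):print(atz('scene',p,.096))
print('K',atz('scene',S(523,223),.12),'L',atz('scene',S(382,282),.124))
for n,t,s in(('B',T(381,236),S(277,333)),('K',T(290,470),S(523,223)),('L',T(332,318),S(382,281))):print(n,tri(t,s))
an=lambda p:np.arctan2(*(p-B)[1::-1])
print('r',[np.hypot(*(p-B)[:2]) for p in(K,L,R,Y)],'ang',[an(p) for p in(K,L,R,Y)])
q=env.observe()['tool_rot'];print(q)
from scipy.spatial.transform import Rotation as Ro
print(Ro.from_quat(np.r_[q[1:],q[0]]).as_matrix().round(3))
E
```

```text
[0.6388189  0.02611335 0.096     ] [0.48272621 0.07868642 0.12      ] [0.57959053 0.05477814 0.124     ] [ 0.61641217 -0.00736027  0.053     ] [ 0.66527197 -0.00630315  0.053     ]
[0.63759022 0.02644367 0.096     ]
K [0.47957772 0.0772156  0.12      ] L [0.58101975 0.05810427 0.124     ]
B (array([0.6380242 , 0.02640665, 0.09803317]), np.float64(0.18741657507180776))
K (array([0.48219668, 0.07883592, 0.12270017]), np.float64(0.19584314499155653))
L (array([0.5793873 , 0.05544112, 0.1219644 ]), np.float64(0.26963104074241073))
r [np.float64(0.16470839775726584), np.float64(0.06580022882753432), np.float64(0.040280817706506766), np.float64(0.041840103521934416)] ang [np.float64(2.8167192906391643), np.float64(2.690850611081372), np.float64(-2.1606782623323517), np.float64(-0.8863528482803127)]
[ 1.33867564e-05  8.47535169e-01 -5.30739235e-01  3.65992864e-05]
[[ 0.437 -0.9    0.   ]
 [-0.9   -0.437 -0.   ]
 [ 0.    -0.    -1.   ]]
```

carry_out(
  series=[
    [[0.44, 0.9, 0], [0, 0, 0.25], 1],
    [[0.44, 0.9, 0], [0, 0, 0.25], 1],
    [[0.44, 0.9, 0], [0, 0, 0.25], 1],
    [[0.44, 0.9, 0], [0, 0, 0.25], 1],
  ],
)

```text
clock: 1.0
tcp_pos: [0.3266, -0.4516, 0.2315]
tool_rot: [-0.0, 0.935, -0.353, -0.0]
force: [0.2, -0.7, -0.2]
gripper_width: 0.0282
```

carry_out(
  series=[
    [[0.44, 0.9, 0], [0, 0, 0.25], 1],
    [[0.44, 0.9, 0], [0, 0, 0.25], 1],
    [[0.44, 0.9, 0], [0, 0, 0.25], 1],
    [[0.44, 0.9, 0], [0, 0, 0.25], 1],
  ],
)

```text
clock: 1.4
tcp_pos: [0.3792, -0.3449, 0.2315]
tool_rot: [0.0, 0.986, -0.165, 0.0]
force: [-0.6, -0.1, -0.6]
gripper_width: 0.0001
```

carry_out(
  series=[
    [[0.44, 0.9, 0], [0, 0, 0.25], 1],
    [[0.44, 0.9, 0], [0, 0, 0.25], 1],
    [[0.44, 0.9, 0], [0, 0, 0.25], 1],
    [[0.44, 0.9, 0], [0, 0, 0.25], 1],
  ],
)

```text
clock: 1.8
tcp_pos: [0.4322, -0.238, 0.2315]
tool_rot: [0.0, 1.0, 0.03, 0.0]
force: [-0.1, 0.1, -0.4]
gripper_width: 0.0001
```

carry_out(
  series=[
    [[0.44, 0.9, 0], [0, 0, 0.25], 1],
    [[0.44, 0.9, 0], [0, 0, 0.25], 1],
    [[0.44, 0.9, 0], [0, 0, 0.25], 1],
    [[0.44, 0.9, 0], [0, 0, 0.25], 1],
  ],
)

```text
clock: 2.2
tcp_pos: [0.4853, -0.1305, 0.2314]
tool_rot: [0.0, 0.975, 0.224, 0.0]
force: [-0.3, -1.0, 0.7]
gripper_width: 0.0001
```

carry_out(
  series=[
    [[0.44, 0.9, 0], [0, 0, 0.25], 1],
    [[0.44, 0.9, 0], [0, 0, 0.25], 1],
    [[0.44, 0.9, 0], [0, 0, 0.25], 1],
    [[0.44, 0.9, 0], [0, 0, 0.25], 1],
  ],
)

```text
clock: 2.6
tcp_pos: [0.5384, -0.0228, 0.2313]
tool_rot: [0.001, 0.912, 0.409, 0.0]
force: [0.5, -0.8, 0.1]
gripper_width: 0.0003
```

```bash
python3 - <<'E'
from h import *
o=env.observe();q=o['tool_rot']
from scipy.spatial.transform import Rotation as Ro
M=Ro.from_quat(np.r_[q[1:],q[0]]).as_matrix()
print(o['tcp_pos'],np.arctan2(M[1,0],M[0,0]),M[:,2],o['force'],o['clock'],o['gripper_width'],o['q'])
d=np.array([.589,.084])-o['tcp_pos'][:2];print(d/.12, (1.246-np.arctan2(M[1,0],M[0,0]))/1.5708)
E
```

```text
[ 0.5383615  -0.0227862   0.23128415] 0.84293800783524 [ 8.38576377e-04 -8.53377353e-04 -9.99999284e-01] [ 0.48427001 -0.78909705  0.08694233] 2.6 0.00033874915714419805 [-1.61903507e-01  1.23514157e-01 -2.14762657e-01  1.23155434e+00
 -7.07041051e-04  5.65954423e-01]
[0.42198754 0.88988501] 0.25659663366740515
```

carry_out(
  series=[
    [[0.42, 0.89, 0], [0, 0, 0.255], 1],
    [[0.42, 0.89, 0], [0, 0, 0.255], 1],
    [[0.42, 0.89, 0], [0, 0, 0.255], 1],
    [[0.42, 0.89, -0.3], [0, 0, 0.255], 1],
    [[0.42, 0.89, -0.6], [0, 0, 0.255], 1],
    [[0.42, 0.89, -0.7], [0, 0, 0.255], 1],
    [[0.42, 0.89, -0.7], [0, 0, 0.255], 1],
  ],
)

```text
clock: 3.3
tcp_pos: [0.5854, 0.0823, 0.145]
tool_rot: [-0.001, 0.814, 0.581, -0.002]
force: [0.3, -0.9, 0.4]
gripper_width: -0.0001
```

```bash
python3 - <<'E'
from h import *
o=env.observe();print(o['tcp_pos'],o['force'])
for n in('top','scene'):
    cap(n,n+'1')
a=cv2.imread('pics/scene1.png');cv2.imwrite('pics/sz1.png',cv2.resize(a[110:260,190:390],None,fx=4,fy=4,interpolation=3))
a=cv2.imread('pics/top1.png');cv2.imwrite('pics/tz1.png',cv2.resize(a[110:260,150:350],None,fx=4,fy=4,interpolation=3))
E
```

```text
[0.58544287 0.08227209 0.1449587 ] [ 0.27039806 -0.9345499   0.35993068]
```

View pics/sz1.png

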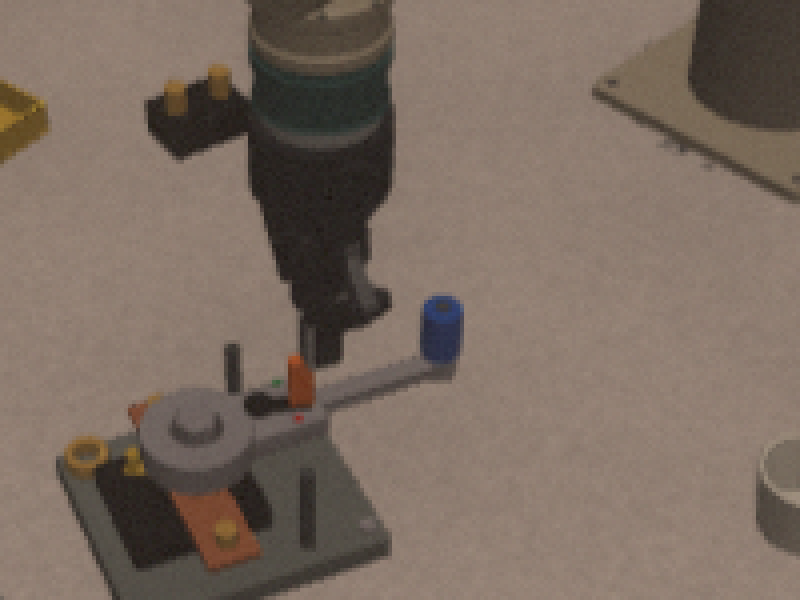

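View pics/tz1.png

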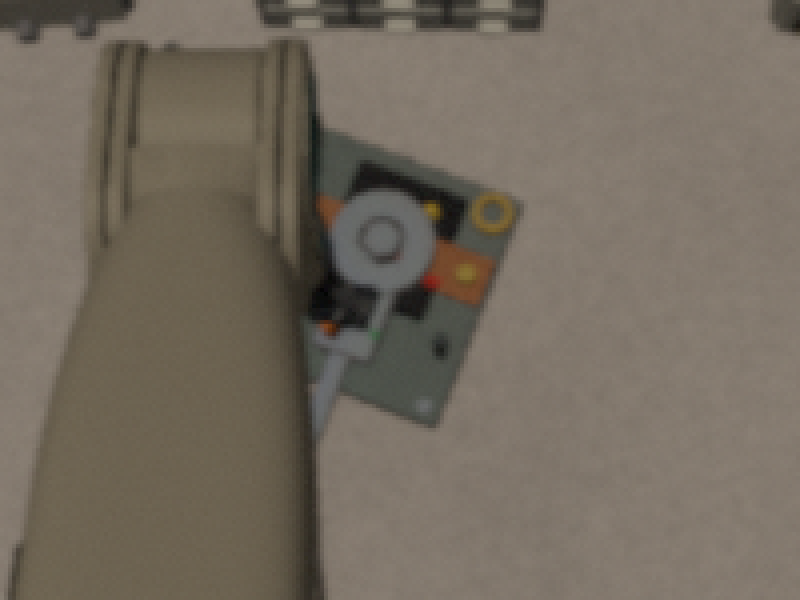

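carry_out(
  series=[
    [[0, 0, -0.2], [0, 0, 0], 1],
    [[0, 0, -0.39], [0, 0, 0], 1],
    [[0, 0, -0.39], [0, 0, 0], 1],
    [[0, 0, -0.39], [0, 0, 0], 1],
  ],
)

```text
clock: 3.8
tcp_pos: [0.5884, 0.0842, 0.1022]
tool_rot: [0.001, 0.813, 0.583, 0.001]
force: [0.1, -0.1, 1.3]
gripper_width: 0.0001
```

```bash
python3 - <<'E'
from h import *
o=env.observe();print(o['tcp_pos'],o['force'])
cap('scene','scene2')
a=cv2.imread('pics/scene2.png');cv2.imwrite('pics/sz2.png',cv2.resize(a[150:250,210:340],None,fx=6,fy=6,interpolation=3))
E
```

```text
[0.58838855 0.08416576 0.10224896] [ 0.0804713  -0.10287112  1.33527294]
```

View pics/sz2.png

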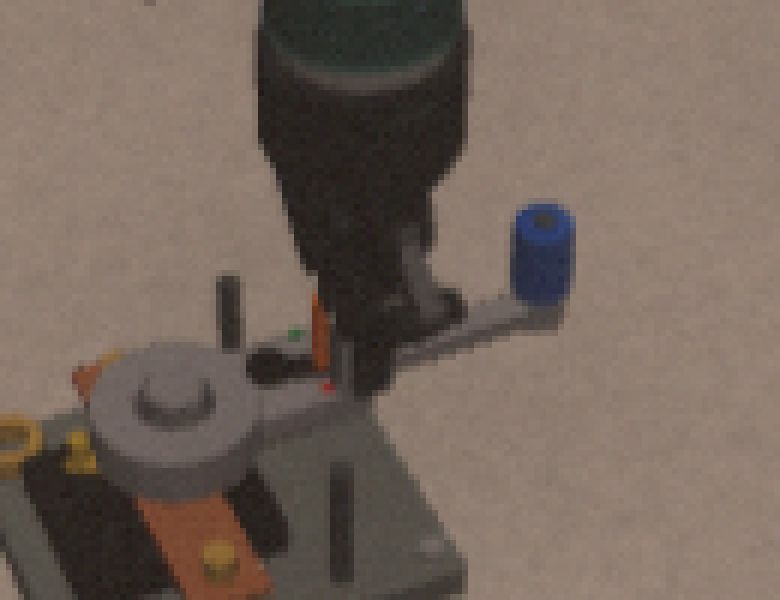

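carry_out(
  series=[
    [[-0.013, -0.04, 0], [0, 0, 0], 1],
    [[-0.027, -0.079, 0], [0, 0, 0], 1],
    [[-0.033, -0.1, 0], [0, 0, 0], 1],
    [[-0.04, -0.12, 0], [0, 0, 0], 1],
    [[-0.04, -0.12, 0], [0, 0, 0], 1],
  ],
)

```text
clock: 4.35
tcp_pos: [0.5826, 0.0698, 0.1008]
tool_rot: [0.0, 0.813, 0.583, 0.0]
force: [-0.2, 0.3, -0.4]
gripper_width: 0.0001
```

carry_out(
  series=[
    [[-0.007, -0.02, 0], [0, 0, 0], 1],
    [[-0.013, -0.04, 0], [0, 0, 0], 1],
    [[-0.013, -0.04, 0], [0, 0, 0], 1],
  ],
)

```text
clock: 4.65
tcp_pos: [0.5805, 0.0652, 0.1004]
tool_rot: [-0.0, 0.812, 0.583, -0.0]
force: [-0.7, 1.4, 1.4]
gripper_width: 0.0002
```

carry_out(
  series=[
    [[-0.007, -0.02, 0], [0, 0, 0], 1],
    [[-0.013, -0.04, 0], [0, 0, 0], 1],
    [[-0.013, -0.04, 0], [0, 0, 0], 1],
  ],
)

```text
clock: 4.95
tcp_pos: [0.5788, 0.0608, 0.1003]
tool_rot: [-0.001, 0.812, 0.583, -0.0]
force: [-0.5, 4.0, 0.7]
gripper_width: 0.0003
```

carry_out(
  series=[
    [[-0.007, -0.02, 0], [0, 0, 0], 1],
    [[-0.013, -0.04, 0], [0, 0, 0], 1],
    [[-0.013, -0.04, 0], [0, 0, 0], 1],
  ],
)

```text
clock: 5.25
tcp_pos: [0.5774, 0.0558, 0.1003]
tool_rot: [-0.0, 0.812, 0.583, -0.0]
force: [-1.3, 3.1, 1.7]
gripper_width: 0.0001
```

carry_out(
  series=[
    [[-0.007, -0.02, 0], [0, 0, 0], 1],
    [[-0.013, -0.04, 0], [0, 0, 0], 1],
    [[-0.013, -0.04, 0], [0, 0, 0], 1],
  ],
)

```text
clock: 5.55
tcp_pos: [0.5763, 0.0508, 0.1004]
tool_rot: [0.0, 0.812, 0.583, 0.0]
force: [-0.2, 4.1, -0.9]
gripper_width: -0.0002
```

```bash
python3 - <<'E'
from h import *
o=env.observe();print(o['tcp_pos'],o['force'])
for n in('top','scene'):
    cap(n,n+'3')
a=cv2.imread('pics/scene3.png');cv2.imwrite('pics/sz3.png',cv2.resize(a[150:250,210:340],None,fx=6,fy=6,interpolation=3))
a=cv2.imread('pics/top3.png');cv2.imwrite('pics/tz3.png',cv2.resize(a[140:240,200:300],None,fx=6,fy=6,interpolation=3))
E
```

```text
[0.57630881 0.05075453 0.10039475] [-0.22089393  4.0910248  -0.93876738]
```

View pics/sz3.png

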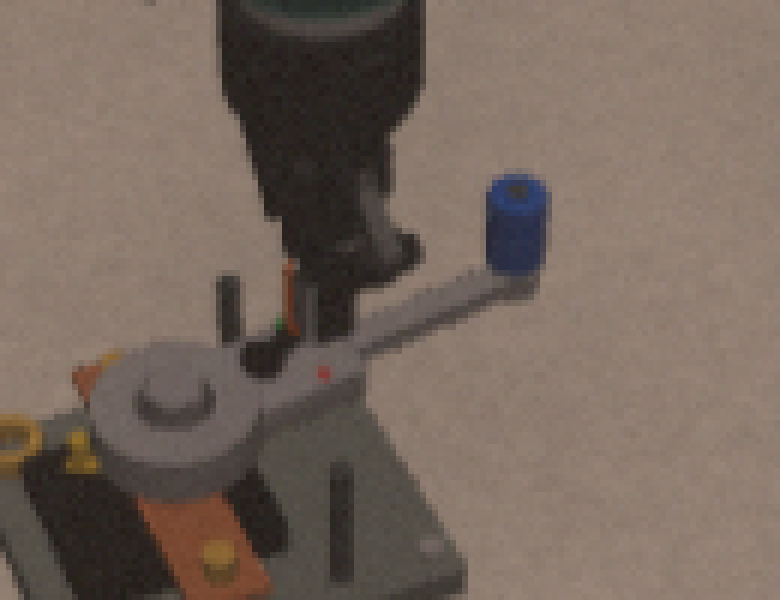

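View pics/tz3.png

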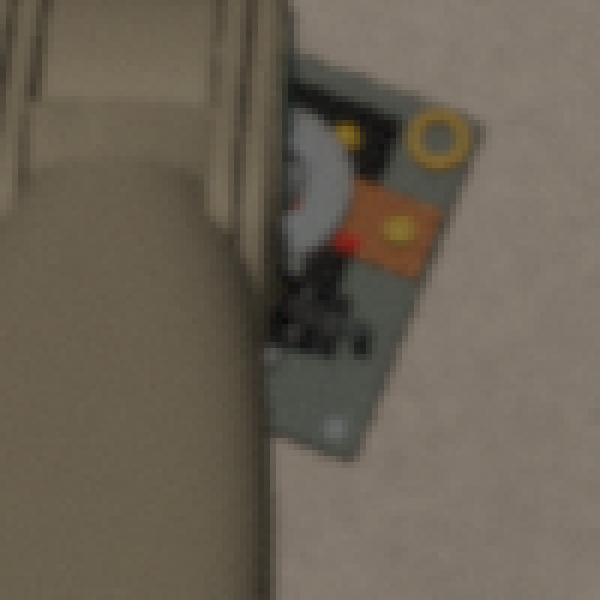

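```bash
python3 - <<'E'
from h import *
B=np.array([.6385,.0262])
S=lambda x,y:(210+x/6-.4,150+y/6-.4)
K=atz('scene',S(518,186),.12)
a=np.arctan2(*(K[:2]-B)[::-1]);print(K,np.hypot(*(K[:2]-B)),a)
# tab prediction vs lever angle
for th in np.arange(-.35,.36,.1):
    p=B+.041*np.array([np.cos(a),np.sin(a)])+.026*np.array([np.cos(a+th),np.sin(a+th)])
    pr=proj('scene',[*p,.124]);print(round(th+.35,2),p.round(4),((pr-[210,150])*6).round())
g=B+.067*np.array([np.cos(a),np.sin(a)])
E
```

```text
[0.47449945 0.05746849 0.12      ] 0.1669547782139219 2.953192931402546
0.0 [0.5759 0.0472] [321. 281.]
0.1 [0.5747 0.0449] [319. 276.]
0.2 [0.5737 0.0425] [317. 272.]
0.3 [0.573 0.04 ] [314. 268.]
0.4 [0.5725 0.0375] [311. 265.]
0.5 [0.5722 0.0349] [306. 261.]
0.6 [0.5723 0.0323] [302. 258.]
0.7 [0.5726 0.0297] [297. 255.]
```

carry_out(
  series=[
    [[-0.003, -0.02, 0], [0, 0, 0], 1],
    [[-0.005, -0.04, 0], [0, 0, 0], 1],
    [[-0.005, -0.04, 0], [0, 0, 0], 1],
  ],
)

```text
clock: 5.95
tcp_pos: [0.5757, 0.0461, 0.1004]
tool_rot: [-0.0, 0.812, 0.583, 0.0]
force: [-0.6, 5.1, -0.6]
gripper_width: 0.0
```

carry_out(
  series=[
    [[-0.003, -0.02, 0], [0, 0, 0], 1],
    [[-0.005, -0.04, 0], [0, 0, 0], 1],
    [[-0.005, -0.04, 0], [0, 0, 0], 1],
  ],
)

```text
clock: 6.25
tcp_pos: [0.5754, 0.0433, 0.1005]
tool_rot: [-0.002, 0.812, 0.584, 0.002]
force: [1.1, 9.4, -1.4]
gripper_width: 0.0001
```

```bash
python3 - <<'E'
from h import *
o=env.observe();print(o['tcp_pos'],o['force'])
for n in('scene','wrist'):
    cap(n,n+'4')
a=cv2.imread('pics/scene4.png');cv2.imwrite('pics/sz4.png',cv2.resize(a[150:250,210:340],None,fx=6,fy=6,interpolation=3))
E
```

```text
[0.57539549 0.04325308 0.10045405] [ 1.1234815   9.39038593 -1.39120038]
```

View pics/sz4.png

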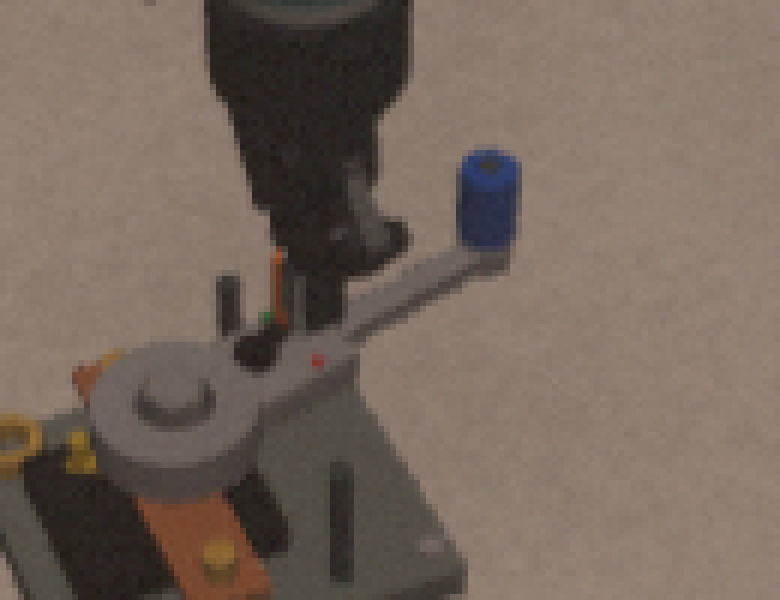

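View pics/wrist4.png

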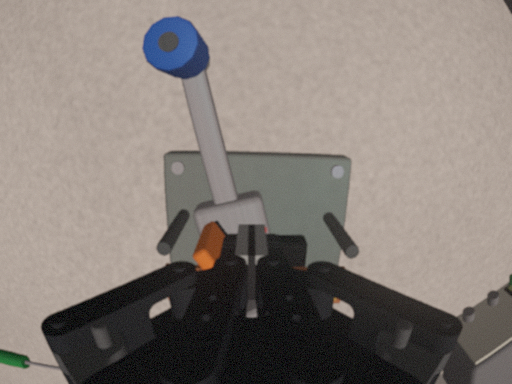

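carry_out(
  series=[
    [[0.005, 0.08, 0], [0, 0, 0], 1],
    [[0.01, 0.16, 0], [0, 0, 0], 1],
    [[0.01, 0.16, 0.4], [0, 0, 0], 0.5],
    [[0.01, 0.16, 0.6], [0, 0, 0], -0.2],
    [[0.01, 0.16, 0.6], [0, 0, 0], -0.2],
  ],
)

```text
clock: 6.85
tcp_pos: [0.5799, 0.0602, 0.1774]
tool_rot: [0.004, 0.812, 0.583, 0.003]
force: [0.5, 0.2, 0.6]
gripper_width: 0.0431
```

```bash
cat >> h.py <<'E'
def wray(px):
    c=env.get_calibration('wrist');K=np.array(c['camera_matrix']);T=np.array(c['camera_from_world'])
    x=(px[0]-K[0,2])/K[0,0];y=(px[1]-K[1,2])/K[1,1];r=np.hypot(x,y)
    v=np.array([np.sin(r)*x/r,-np.sin(r)*y/r,-np.cos(r)]);R=T[:3,:3]
    return -R.T@T[:3,3],R.T@v
def watz(px,z):
    o,d=wray(px);return o+d*(z-o[2])/d[2]
def yaw():
    from scipy.spatial.transform import Rotation as Ro
    q=env.observe()['tool_rot'];M=Ro.from_quat(np.r_[q[1:],q[0]]).as_matrix();return np.arctan2(M[1,0],M[0,0])
E
python3 - <<'E'
from h import *
o=env.observe();print(o['tcp_pos'],o['force'],yaw(),o['gripper_width'],o['q'][5])
for n in('scene','wrist'):
    cap(n,n+'5')
    print([(r['point'],r['score']) for r in env.trace(n,'knob_grip')[:2]])
a=cv2.imread('pics/scene5.png');cv2.imwrite('pics/sz5.png',cv2.resize(a[150:250,210:340],None,fx=6,fy=6,interpolation=3))
E
```

```text
[0.57994135 0.06019467 0.17741755] [0.45324708 0.22269815 0.64804657] 1.245053964502522 0.043083737953880666 0.3194073765979852
[([291.0, 186.8], 0.47)]
[([180.9, 75.9], 0.87)]
```

View pics/sz5.png

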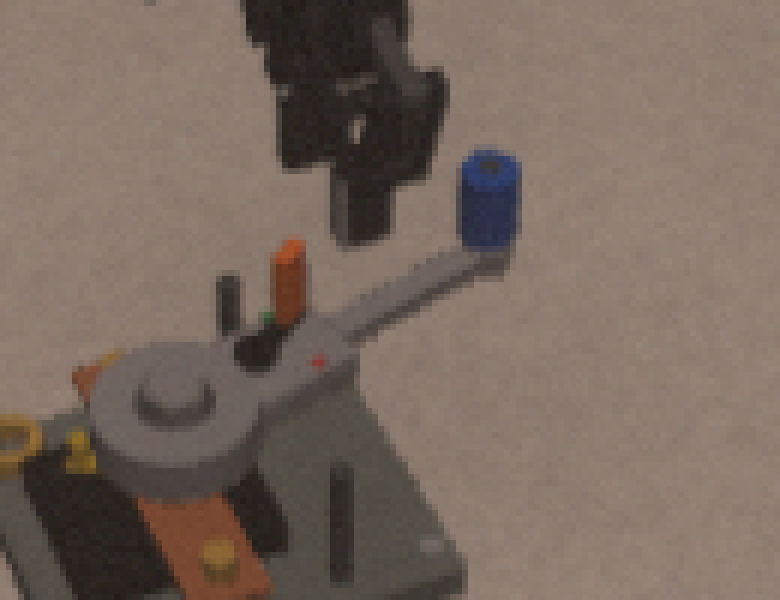

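View pics/wrist5.png

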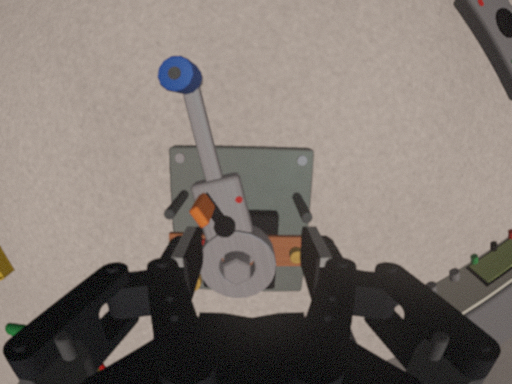

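```bash
python3 - <<'E'
from h import *
B=watz((237,267),.096);K=watz((175,71),.12);L=watz((205,204),.124);Ks=atz('scene',(210+489/6-.4,150+163/6-.4),.12)
an=lambda p:np.arctan2(*(p-B)[1::-1])
print(B,K,L,Ks,an(K),an(Ks),np.hypot(*(K-B)[:2]))
P=B+.041*np.array([np.cos(an(K)),np.sin(an(K)),0]);print('lever',np.arctan2(*(L-P)[1::-1])-an(K)+.35,np.hypot(*(L-P)[:2]))
c=[watz(p,.02) for p in((176,152),(309,153))]
d=c[1]-c[0];print('stand yaw',np.arctan2(d[1],d[0])+np.pi/2,np.hypot(*d[:2]))
E
```

```text
[0.62845131 0.02997799 0.096     ] [0.47040257 0.04333321 0.12      ] [0.56104959 0.03235816 0.124     ] [0.47259681 0.03896126 0.12      ] 3.0572922938757885 3.084017525141891 0.15861199799311526
lever -5.808524353737392 0.026568946214360012
stand yaw 2.805618732117015 0.1346520210218133
```

```bash
python3 - <<'E'
from h import *
B=np.array([.6385,.0262])
Ks=atz('scene',(210+489/6-.4,150+162/6-.4),.12)[:2];print(Ks,np.hypot(*(Ks-B)))
u=lambda a:np.array([np.cos(a),np.sin(a)])
a=np.arctan2(*(Ks-B)[::-1]);print(a)
img=cv2.imread('pics/scene5.png')
outs=[]
for th in(.5,.7):
    im=cv2.resize(img[150:250,210:340],None,fx=6,fy=6,interpolation=3)
    Pv=B+.041*u(a);t=a+th-.35;c=Pv+.026*u(t)
    def dr(poly,z,col):
        q=np.array([(proj('scene',[*p,z])-[209.6,149.6])*6 for p in poly]).astype(int);cv2.polylines(im,[q],True,col,1)
    for z in(.087,.124):
        dr([c+s*.008*u(t)+w*.004*u(t+1.5708) for s,w in((1,1),(1,-1),(-1,-1),(-1,1))],z,(0,255,255))
    dr([B+.035*u(x) for x in np.arange(0,6.28,.2)],.086,(0,255,0))
    dr([B+.165*u(a)+.013*u(x) for x in np.arange(0,6.28,.3)],.12,(0,255,0))
    outs.append(im[150:450,60:560])
cv2.imwrite('pics/cmp.png',np.vstack(outs))
E
```

```text
[0.47213431 0.03851525] 0.16682089120474008
3.067702233911838
```

View pics/cmp.png

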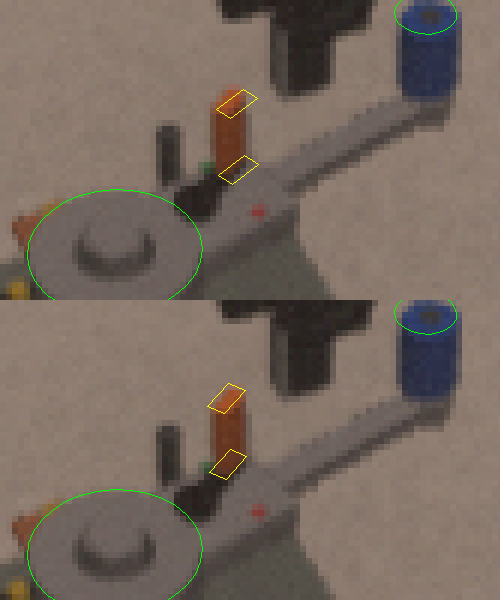

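carry_out(
  series=[
    [[-0.4, -0.09, 0], [0, 0, 0.08], -0.3],
    [[-0.88, -0.183, 0], [0, 0, 0.16], -0.3],
    [[-0.88, -0.183, 0], [0, 0, 0.16], -0.3],
    [[-0.88, -0.183, 0], [0, 0, 0.16], -0.3],
  ],
)

```text
clock: 7.45
tcp_pos: [0.4675, 0.0384, 0.1707]
tool_rot: [-0.001, 0.733, 0.68, -0.002]
force: [0.3, 0.2, 0.4]
gripper_width: 0.0557
```

```bash
python3 - <<'E'
from h import *
o=env.observe();print(o['tcp_pos'],o['force'],yaw(),o['gripper_width'],o['q'][5])
for n in('scene','wrist'):
    cap(n,n+'6')
a=cv2.imread('pics/scene6.png');b=cv2.resize(a[140:240,230:340],None,fx=4,fy=4,interpolation=3)
w=cv2.imread('pics/wrist6.png');w=cv2.resize(w,None,fx=.7,fy=.7);h=np.zeros((400,800,3),np.uint8);h[:,:440]=b;h[:269,441:799]=w[:269,:358];cv2.imwrite('pics/c6.png',h)
E
```

```text
[0.46753282 0.03837428 0.17072369] [0.25156412 0.20107213 0.40772937] 1.4949360677805021 0.05571464047980783 0.02008242763702837
```

View pics/c6.png

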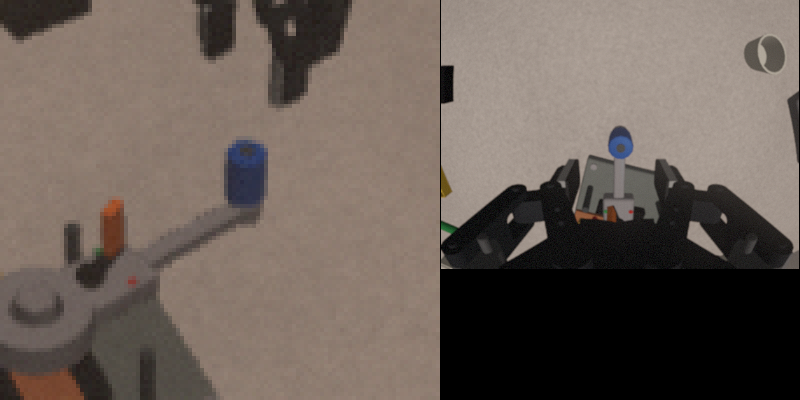

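carry_out(
  series=[
    [[0.03, 0, -0.25], [0, 0, 0], -0.3],
    [[0.04, 0, -0.5], [0, 0, 0], -0.3],
    [[0.04, 0, -0.68], [0, 0, 0], -0.3],
    [[0.04, 0, -0.68], [0, 0, 0], -0.3],
    [[0.04, 0, -0.68], [0, 0, 0], -0.3],
  ],
)

```text
clock: 8.05
tcp_pos: [0.4767, 0.0386, 0.091]
tool_rot: [0.0, 0.733, 0.68, 0.0]
force: [0.8, -0.5, 0.6]
gripper_width: 0.0555
```

```bash
python3 - <<'E'
from h import *
o=env.observe();print(o['tcp_pos'],o['force'],yaw(),o['gripper_width'],o['q'][5])
for n in('scene','wrist'):
    cap(n,n+'7')
a=cv2.imread('pics/scene7.png');b=cv2.resize(a[140:240,230:340],None,fx=4,fy=4,interpolation=3)
w=cv2.imread('pics/wrist7.png');w=cv2.resize(w,None,fx=.7,fy=.7);h=np.zeros((400,800,3),np.uint8);h[:,:440]=b;h[:269,441:799]=w[:269,:358];cv2.imwrite('pics/c7.png',h)
E
```

```text
[0.47670672 0.03859048 0.09100258] [ 0.81812069 -0.51286241  0.62800986] 1.4963074741018878 0.055498034079637014 0.020015967031624952
```

View pics/c7.png

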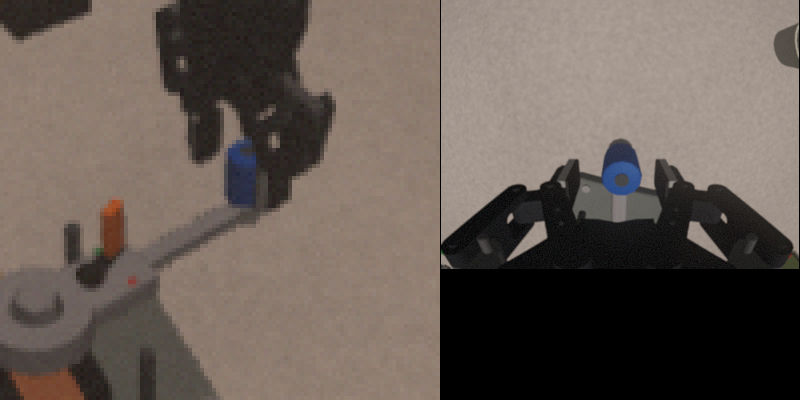

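carry_out(
  series=[
    [[-0.03, 0, -0.03], [0, 0, 0], -0.1],
    [[-0.03, 0, -0.03], [0, 0, 0], 0.1],
    [[-0.03, 0, -0.03], [0, 0, 0], 0.25],
    [[-0.03, 0, -0.03], [0, 0, 0], 0.35],
    [[-0.03, 0, -0.03], [0, 0, 0], 0.5],
    [[-0.03, 0, -0.03], [0, 0, 0], 0.5],
  ],
  squeeze=20,
)

```text
clock: 8.75
tcp_pos: [0.4724, 0.0392, 0.088]
tool_rot: [-0.0, 0.733, 0.68, 0.001]
force: [-0.5, 3.0, 5.2]
gripper_width: 0.0255
```

```bash
cat >> h.py <<'E'
def arc(a0,das,dz=0,R=.165):
    u=lambda a:np.array([np.cos(a),np.sin(a)])
    import json
    print(json.dumps([[[*[round(float(x),3) for x in R*(u(a0+d)-u(a0))/.12],dz],[0,0,round(d/1.5708,3)],.5] for d in das]))
B=np.array([.6385,.0262])
def st():
    o=env.observe();d=o['tcp_pos'][:2]-B;a=np.arctan2(d[1],d[0]);t=np.array([-np.sin(a),np.cos(a)]);n=np.array([np.cos(a),np.sin(a)])
    print('a',a.round(4),'r',np.hypot(*d).round(4),'z',o['tcp_pos'][2].round(4),'Ft',(o['force'][:2]@t).round(2),'Fr',(o['force'][:2]@n).round(2),'Fz',o['force'][2].round(2),'yaw',yaw().round(3),'t',o['clock'],'w',o['gripper_width'].__round__(4))
    return a
E
python3 - <<'E'
from h import *
st();arc(3.0635,np.r_[-.03,-.07,-.11,-.15,-.15],.02)
E
```

```text
a 3.0634 r 0.1666 z 0.088 Ft -2.98 Fr 0.72 Fz 5.25 yaw 1.497 t 8.75 w 0.0255
[[[0.004, 0.041, 0.02], [0, 0, -0.019], 0.5], [[0.011, 0.096, 0.02], [0, 0, -0.045], 0.5], [[0.02, 0.15, 0.02], [0, 0, -0.07], 0.5], [[0.031, 0.204, 0.02], [0, 0, -0.095], 0.5], [[0.031, 0.204, 0.02], [0, 0, -0.095], 0.5]]
```

carry_out(
  series=[
    [[0.004, 0.041, 0.02], [0, 0, -0.019], 0.5],
    [[0.011, 0.096, 0.02], [0, 0, -0.045], 0.5],
    [[0.02, 0.15, 0.02], [0, 0, -0.07], 0.5],
    [[0.031, 0.204, 0.02], [0, 0, -0.095], 0.5],
    [[0.031, 0.204, 0.02], [0, 0, -0.095], 0.5],
  ],
)

```text
clock: 9.25
tcp_pos: [0.4758, 0.0621, 0.0885]
tool_rot: [0.001, 0.782, 0.624, -0.001]
force: [4.2, -2.4, -10.6]
gripper_width: 0.0251
```

```bash
python3 - <<'E'
from h import *
a=st();arc(3.0635-.15,-.06*np.r_[1:9],0)
E
```

```text
a 2.9241 r 0.1666 z 0.0885 Ft 1.44 Fr -4.59 Fz -10.62 yaw 1.347 t 9.25 w 0.0251
[[[0.021, 0.08, 0], [0, 0, -0.038], 0.5], [[0.047, 0.158, 0], [0, 0, -0.076], 0.5], [[0.077, 0.235, 0], [0, 0, -0.115], 0.5], [[0.112, 0.309, 0], [0, 0, -0.153], 0.5], [[0.152, 0.382, 0], [0, 0, -0.191], 0.5], [[0.195, 0.452, 0], [0, 0, -0.229], 0.5], [[0.243, 0.519, 0], [0, 0, -0.267], 0.5], [[0.295, 0.583, 0], [0, 0, -0.306], 0.5]]
```

carry_out(
  series=[
    [[0.026, 0.078, -0.012], [0, 0, -0.038], 0.5],
    [[0.052, 0.155, -0.012], [0, 0, -0.076], 0.5],
    [[0.082, 0.232, -0.012], [0, 0, -0.115], 0.5],
    [[0.117, 0.306, -0.012], [0, 0, -0.153], 0.5],
    [[0.157, 0.379, -0.012], [0, 0, -0.191], 0.5],
    [[0.2, 0.449, -0.012], [0, 0, -0.229], 0.5],
    [[0.248, 0.516, -0.012], [0, 0, -0.267], 0.5],
    [[0.3, 0.58, -0.012], [0, 0, -0.306], 0.5],
    [[0.3, 0.58, -0.012], [0, 0, -0.306], 0.5],
  ],
)

```text
clock: 10.15
tcp_pos: [0.5111, 0.1329, 0.0882]
tool_rot: [-0.0, 0.907, 0.421, -0.001]
force: [-1.0, 1.5, 1.9]
gripper_width: 0.0249
```

```bash
python3 - <<'E'
from h import *
a=st();arc(3.0635-.15-.48,-.05*np.r_[1:3],0)
cap('top','top8');a=cv2.imread('pics/top8.png');cv2.imwrite('pics/tz8.png',cv2.resize(a[110:260,150:350],None,fx=4,fy=4,interpolation=3))
E
```

```text
a 2.4444 r 0.1661 z 0.0882 Ft -0.51 Fr 1.68 Fz 1.87 yaw 0.868 t 10.15 w 0.0249
[[[0.046, 0.051, 0], [0, 0, -0.032], 0.5], [[0.094, 0.1, 0], [0, 0, -0.064], 0.5]]
```

View pics/tz8.png

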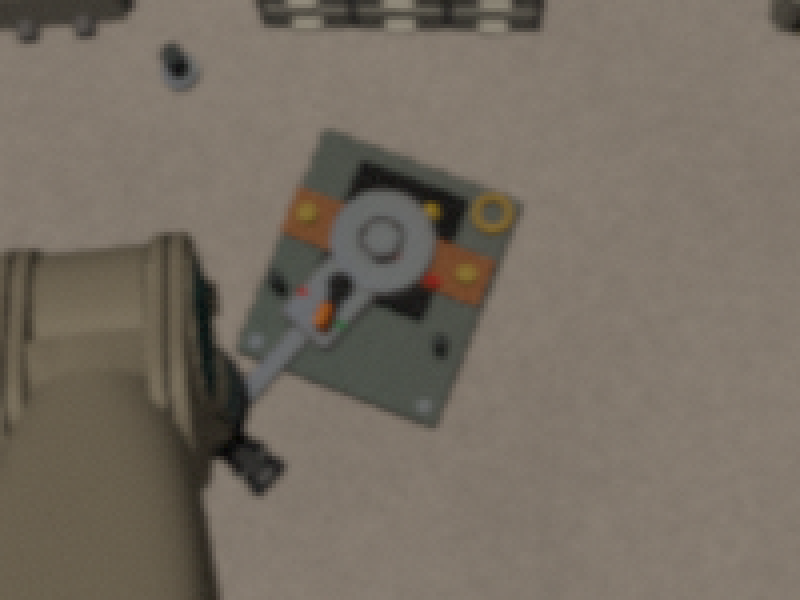

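carry_out(
  series=[
    [[0.046, 0.051, 0], [0, 0, -0.032], 0.5],
    [[0.094, 0.1, 0], [0, 0, -0.064], 0.5],
    [[0.094, 0.1, 0], [0, 0, -0.064], 0.5],
  ],
)

```text
clock: 10.5
tcp_pos: [0.5222, 0.1447, 0.0882]
tool_rot: [-0.0, 0.927, 0.375, -0.001]
force: [-2.7, 1.2, 1.6]
gripper_width: 0.0252
```

```bash
python3 - <<'E'
from h import *
a=st();arc(3.0635-.15-.48-.1,.05*np.r_[1:11],0)
E
```

```text
a 2.3468 r 0.166 z 0.0882 Ft 1.13 Fr 2.73 Fz 1.58 yaw 0.768 t 10.5 w 0.0252
[[[-0.048, -0.049, 0], [0, 0, 0.032], 0.5], [[-0.094, -0.1, 0], [0, 0, 0.064], 0.5], [[-0.138, -0.153, 0], [0, 0, 0.095], 0.5], [[-0.179, -0.209, 0], [0, 0, 0.127], 0.5], [[-0.216, -0.266, 0], [0, 0, 0.159], 0.5], [[-0.251, -0.325, 0], [0, 0, 0.191], 0.5], [[-0.283, -0.386, 0], [0, 0, 0.223], 0.5], [[-0.312, -0.448, 0], [0, 0, 0.255], 0.5], [[-0.338, -0.512, 0], [0, 0, 0.286], 0.5], [[-0.36, -0.577, 0], [0, 0, 0.318], 0.5]]
```

carry_out(
  series=[
    [[-0.048, -0.049, 0], [0, 0, 0.032], 0.5],
    [[-0.094, -0.1, 0], [0, 0, 0.064], 0.5],
    [[-0.138, -0.153, 0], [0, 0, 0.095], 0.5],
    [[-0.179, -0.209, 0], [0, 0, 0.127], 0.5],
    [[-0.216, -0.266, 0], [0, 0, 0.159], 0.5],
    [[-0.251, -0.325, 0], [0, 0, 0.191], 0.5],
    [[-0.283, -0.386, 0], [0, 0, 0.223], 0.5],
    [[-0.312, -0.448, 0], [0, 0, 0.255], 0.5],
    [[-0.338, -0.512, 0], [0, 0, 0.286], 0.5],
    [[-0.36, -0.577, 0], [0, 0, 0.318], 0.5],
  ],
)

```text
clock: 11.5
tcp_pos: [0.4795, 0.0757, 0.0883]
tool_rot: [-0.001, 0.805, 0.593, 0.001]
force: [0.8, 3.7, -0.8]
gripper_width: 0.0255
```

```bash
python3 - <<'E'
from h import *
a=st();arc(2.8335,np.r_[.05*np.r_[1:8],.38,.38],0)
cap('top','top9');a=cv2.imread('pics/top9.png');cv2.imwrite('pics/tz9.png',cv2.resize(a[110:260,150:350],None,fx=4,fy=4,interpolation=3))
E
```

```text
a 2.8398 r 0.1665 z 0.0883 Ft -3.83 Fr 0.32 Fz -0.83 yaw 1.27 t 11.5 w 0.0255
[[[-0.019, -0.066, 0], [0, 0, 0.032], 0.5], [[-0.035, -0.133, 0], [0, 0, 0.064], 0.5], [[-0.048, -0.2, 0], [0, 0, 0.095], 0.5], [[-0.057, -0.269, 0], [0, 0, 0.127], 0.5], [[-0.062, -0.337, 0], [0, 0, 0.159], 0.5], [[-0.065, -0.406, 0], [0, 0, 0.191], 0.5], [[-0.064, -0.475, 0], [0, 0, 0.223], 0.5], [[-0.061, -0.516, 0], [0, 0, 0.242], 0.5], [[-0.061, -0.516, 0], [0, 0, 0.242], 0.5]]
```

View pics/tz9.png

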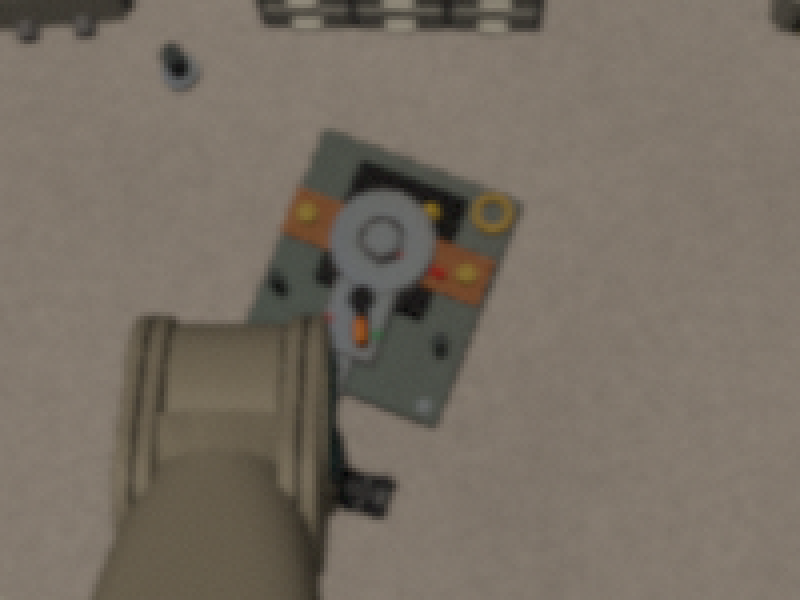

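carry_out(
  series=[
    [[-0.019, -0.066, 0], [0, 0, 0.032], 0.5],
    [[-0.035, -0.133, 0], [0, 0, 0.064], 0.5],
    [[-0.048, -0.2, 0], [0, 0, 0.095], 0.5],
    [[-0.057, -0.269, 0], [0, 0, 0.127], 0.5],
    [[-0.062, -0.337, 0], [0, 0, 0.159], 0.5],
    [[-0.065, -0.406, 0], [0, 0, 0.191], 0.5],
    [[-0.064, -0.475, 0], [0, 0, 0.223], 0.5],
    [[-0.061, -0.516, 0], [0, 0, 0.242], 0.5],
    [[-0.061, -0.516, 0], [0, 0, 0.242], 0.5],
  ],
)

```text
clock: 12.45
tcp_pos: [0.4724, 0.0133, 0.0882]
tool_rot: [-0.0, 0.68, 0.733, 0.001]
force: [0.6, 3.4, -2.6]
gripper_width: 0.0254
```

```bash
python3 - <<'E'
from h import *
a=st();arc(3.2135,-.08*np.r_[1:11],0)
cap('top','top10');a=cv2.imread('pics/top10.png');cv2.imwrite('pics/tz10.png',cv2.resize(a[110:260,150:350],None,fx=4,fy=4,interpolation=3))
E
```

```text
a -3.0643 r 0.1666 z 0.0882 Ft -3.34 Fr -0.9 Fz -2.57 yaw 1.645 t 12.45 w 0.0254
[[[-0.004, 0.11, 0], [0, 0, -0.051], 0.5], [[0.002, 0.22, 0], [0, 0, -0.102], 0.5], [[0.016, 0.329, 0], [0, 0, -0.153], 0.5], [[0.039, 0.436, 0], [0, 0, -0.204], 0.5], [[0.07, 0.542, 0], [0, 0, -0.255], 0.5], [[0.109, 0.644, 0], [0, 0, -0.306], 0.5], [[0.157, 0.744, 0], [0, 0, -0.357], 0.5], [[0.212, 0.839, 0], [0, 0, -0.407], 0.5], [[0.275, 0.929, 0], [0, 0, -0.458], 0.5], [[0.345, 1.014, 0], [0, 0, -0.509], 0.5]]
```

View pics/tz10.png

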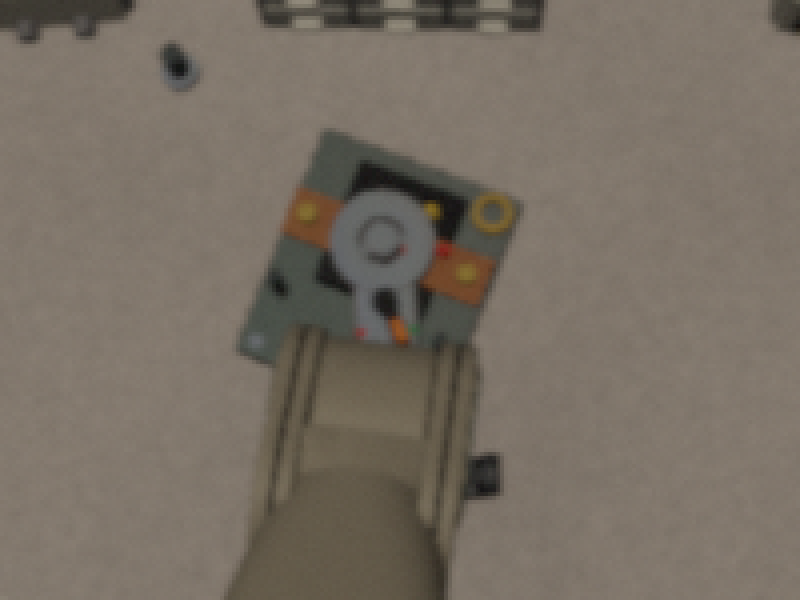

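```bash
python3 - <<'E'
from h import *
T=lambda x,y:(150+x/4-.4,110+y/4-.4)
R=atz('top',T(443,248),.053)[:2];Y=atz('top',T(432,210),.053)[:2];B=B[:2]
a=[np.arctan2(*(p-B)[::-1]) for p in (R,Y)];print(a,a[1]-a[0]-8/41,[np.hypot(*(p-B)) for p in (R,Y)])
E
```

```text
[np.float64(-1.5365832366488659), np.float64(-0.8690043816871896)] 0.47245690374216404 [np.float64(0.040516311683672764), np.float64(0.042541242968489705)]
```

carry_out(
  series=[
    [[-0.004, 0.11, 0], [0, 0, -0.051], 0.5],
    [[0.002, 0.22, 0], [0, 0, -0.102], 0.5],
    [[0.016, 0.329, 0], [0, 0, -0.153], 0.5],
    [[0.039, 0.436, 0], [0, 0, -0.204], 0.5],
    [[0.07, 0.542, 0], [0, 0, -0.255], 0.5],
    [[0.109, 0.644, 0], [0, 0, -0.306], 0.5],
    [[0.157, 0.744, 0], [0, 0, -0.357], 0.5],
    [[0.157, 0.744, 0], [0, 0, -0.357], 0.5],
  ],
)

```text
clock: 13.3
tcp_pos: [0.4911, 0.1033, 0.0882]
tool_rot: [0.0, 0.856, 0.517, -0.0]
force: [-0.2, 1.0, 0.2]
gripper_width: 0.0251
```

```bash
python3 - <<'E'
from h import *
a=st();arc(3.2135-.56,-np.r_[.08,.16,.24,.3,.32,.32],0)
E
```

```text
a 2.6596 r 0.1663 z 0.0882 Ft -0.83 Fr 0.68 Fz 0.23 yaw 1.086 t 13.3 w 0.0251
[[[0.055, 0.095, 0], [0, 0, -0.051], 0.5], [[0.118, 0.185, 0], [0, 0, -0.102], 0.5], [[0.188, 0.27, 0], [0, 0, -0.153], 0.5], [[0.245, 0.33, 0], [0, 0, -0.191], 0.5], [[0.264, 0.349, 0], [0, 0, -0.204], 0.5], [[0.264, 0.349, 0], [0, 0, -0.204], 0.5]]
```

carry_out(
  series=[
    [[0.055, 0.095, 0], [0, 0, -0.051], 0.5],
    [[0.118, 0.185, 0], [0, 0, -0.102], 0.5],
    [[0.188, 0.27, 0], [0, 0, -0.153], 0.5],
    [[0.245, 0.33, 0], [0, 0, -0.191], 0.5],
    [[0.264, 0.349, 0], [0, 0, -0.204], 0.5],
    [[0.264, 0.349, 0], [0, 0, -0.204], 0.5],
  ],
)

```text
clock: 13.9
tcp_pos: [0.5222, 0.1446, 0.0882]
tool_rot: [-0.0, 0.928, 0.374, -0.001]
force: [-2.0, 1.3, 1.2]
gripper_width: 0.0253
```

```bash
python3 - <<'E'
from h import *
a=st();arc(2.3335,np.r_[.06*np.r_[1:7],.4,.4],0)
cap('top','top11');a=cv2.imread('pics/top11.png');cv2.imwrite('pics/tz11.png',cv2.resize(a[110:260,150:350],None,fx=4,fy=4,interpolation=3))
E
```

```text
a 2.3475 r 0.166 z 0.0882 Ft 0.52 Fr 2.37 Fz 1.25 yaw 0.766 t 13.9 w 0.0253
[[[-0.058, -0.059, 0], [0, 0, 0.038], 0.5], [[-0.112, -0.121, 0], [0, 0, 0.076], 0.5], [[-0.163, -0.186, 0], [0, 0, 0.115], 0.5], [[-0.209, -0.254, 0], [0, 0, 0.153], 0.5], [[-0.251, -0.325, 0], [0, 0, 0.191], 0.5], [[-0.289, -0.398, 0], [0, 0, 0.229], 0.5], [[-0.312, -0.448, 0], [0, 0, 0.255], 0.5], [[-0.312, -0.448, 0], [0, 0, 0.255], 0.5]]
```

View pics/tz11.png

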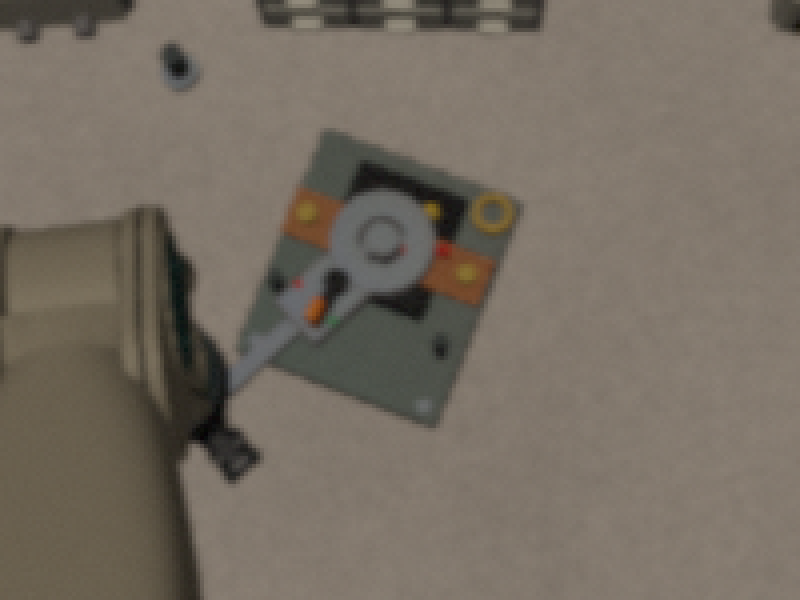

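carry_out(
  series=[
    [[-0.058, -0.059, 0], [0, 0, 0.038], 0.5],
    [[-0.112, -0.121, 0], [0, 0, 0.076], 0.5],
    [[-0.163, -0.186, 0], [0, 0, 0.115], 0.5],
    [[-0.209, -0.254, 0], [0, 0, 0.153], 0.5],
    [[-0.251, -0.325, 0], [0, 0, 0.191], 0.5],
    [[-0.289, -0.398, 0], [0, 0, 0.229], 0.5],
    [[-0.312, -0.448, 0], [0, 0, 0.255], 0.5],
    [[-0.312, -0.448, 0], [0, 0, 0.255], 0.5],
  ],
)

```text
clock: 14.75
tcp_pos: [0.485, 0.0905, 0.0882]
tool_rot: [-0.0, 0.835, 0.55, 0.0]
force: [-2.3, 3.6, -1.3]
gripper_width: 0.0251
```

```bash
python3 - <<'E'
from h import *
a=st();arc(2.7335,[.02,.04,.05,.05],0);arc(2.7835,[.015,.03,.03],0);arc(2.8135,[.01,.02,.02],0)
cap('top','top12');a=cv2.imread('pics/top12.png');cv2.imwrite('pics/tz12.png',cv2.resize(a[140:220,210:310],None,fx=7,fy=7,interpolation=3))
E
```

```text
a 2.745 r 0.1664 z 0.0882 Ft -2.42 Fr 3.5 Fz -1.27 yaw 1.165 t 14.75 w 0.0251
[[[-0.011, -0.025, 0], [0, 0, 0.013], 0.5], [[-0.021, -0.051, 0], [0, 0, 0.025], 0.5], [[-0.026, -0.064, 0], [0, 0, 0.032], 0.5], [[-0.026, -0.064, 0], [0, 0, 0.032], 0.5]]
[[[-0.007, -0.019, 0], [0, 0, 0.01], 0.5], [[-0.014, -0.039, 0], [0, 0, 0.019], 0.5], [[-0.014, -0.039, 0], [0, 0, 0.019], 0.5]]
[[[-0.004, -0.013, 0], [0, 0, 0.006], 0.5], [[-0.009, -0.026, 0], [0, 0, 0.013], 0.5], [[-0.009, -0.026, 0], [0, 0, 0.013], 0.5]]
```

View pics/tz12.png

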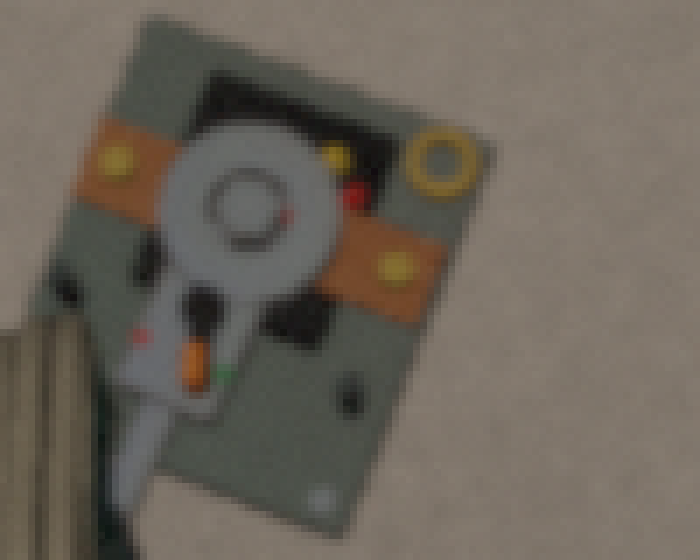

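carry_out(
  series=[
    [[-0.011, -0.025, 0], [0, 0, 0.013], 0.5],
    [[-0.021, -0.051, 0], [0, 0, 0.025], 0.5],
    [[-0.026, -0.064, 0], [0, 0, 0.032], 0.5],
    [[-0.026, -0.064, 0], [0, 0, 0.032], 0.5],
  ],
)

```text
clock: 15.2
tcp_pos: [0.4821, 0.0832, 0.0882]
tool_rot: [-0.0, 0.821, 0.571, 0.0]
force: [-0.8, 3.6, -0.6]
gripper_width: 0.0249
```

carry_out(
  series=[
    [[-0.007, -0.019, 0], [0, 0, 0.01], 0.5],
    [[-0.014, -0.039, 0], [0, 0, 0.019], 0.5],
    [[-0.014, -0.039, 0], [0, 0, 0.019], 0.5],
  ],
)

```text
clock: 15.5
tcp_pos: [0.4803, 0.0782, 0.0882]
tool_rot: [-0.0, 0.812, 0.583, -0.0]
force: [-1.6, 4.4, -1.2]
gripper_width: 0.0254
```

carry_out(
  series=[
    [[-0.004, -0.013, 0], [0, 0, 0.006], 0.5],
    [[-0.009, -0.026, 0], [0, 0, 0.013], 0.5],
    [[-0.009, -0.026, 0], [0, 0, 0.013], 0.5],
  ],
)

```text
clock: 15.8
tcp_pos: [0.4794, 0.0752, 0.0882]
tool_rot: [0.0, 0.806, 0.591, -0.0]
force: [-0.3, 4.2, -0.5]
gripper_width: 0.0252
```

```bash
python3 - <<'E'
from h import *
a=st();arc(2.8335,[.01,.02,.02],0);arc(2.8535,[.01,.01],0)
cap('top','top13');a=cv2.imread('pics/top13.png');cv2.imwrite('pics/tz13.png',cv2.resize(a[140:220,210:310],None,fx=7,fy=7,interpolation=3))
E
```

```text
a 2.8431 r 0.1665 z 0.0882 Ft -3.97 Fr 1.53 Fz -0.5 yaw 1.266 t 15.8 w 0.0252
[[[-0.004, -0.013, 0], [0, 0, 0.006], 0.5], [[-0.008, -0.026, 0], [0, 0, 0.013], 0.5], [[-0.008, -0.026, 0], [0, 0, 0.013], 0.5]]
[[[-0.004, -0.013, 0], [0, 0, 0.006], 0.5], [[-0.004, -0.013, 0], [0, 0, 0.006], 0.5]]
```

View pics/tz13.png

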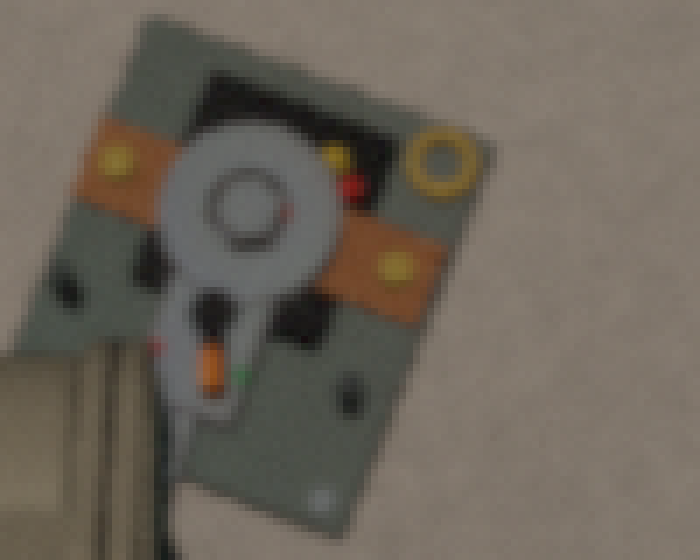

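carry_out(
  series=[
    [[-0.004, -0.013, 0], [0, 0, 0.006], 0.5],
    [[-0.008, -0.026, 0], [0, 0, 0.013], 0.5],
    [[-0.008, -0.026, 0], [0, 0, 0.013], 0.5],
  ],
)

```text
clock: 16.15
tcp_pos: [0.4785, 0.072, 0.0883]
tool_rot: [0.0, 0.8, 0.6, -0.0]
force: [-0.0, 4.2, -0.0]
gripper_width: 0.0253
```

carry_out(
  series=[
    [[-0.004, -0.013, 0], [0, 0, 0.006], 0.5],
    [[-0.004, -0.013, 0], [0, 0, 0.006], 0.5],
  ],
)

```text
clock: 16.35
tcp_pos: [0.478, 0.0705, 0.0883]
tool_rot: [0.0, 0.797, 0.603, -0.0]
force: [-0.7, 5.2, -0.8]
gripper_width: 0.0254
```

carry_out(
  series=[
    [[-0.003, -0.013, 0], [0, 0, 0.006], 0.5],
    [[-0.003, -0.013, 0], [0, 0, 0.006], 0.5],
  ],
)

```text
clock: 16.55
tcp_pos: [0.4776, 0.069, 0.0882]
tool_rot: [-0.0, 0.795, 0.607, -0.0]
force: [-0.5, 4.4, -1.3]
gripper_width: 0.0257
```

carry_out(
  series=[
    [[-0.003, -0.013, 0], [0, 0, 0.006], 0.5],
    [[-0.003, -0.013, 0], [0, 0, 0.006], 0.5],
  ],
)

```text
clock: 16.75
tcp_pos: [0.4772, 0.0674, 0.0883]
tool_rot: [0.0, 0.792, 0.611, -0.0]
force: [-1.2, 3.8, -1.1]
gripper_width: 0.0255
```

```bash
python3 - <<'E'
from h import *
a=st()
cap('top','top14');a=cv2.imread('pics/top14.png');cv2.imwrite('pics/tz14.png',cv2.resize(a[140:220,210:310],None,fx=7,fy=7,interpolation=3))
E
```

```text
a 2.8914 r 0.1665 z 0.0883 Ft -3.41 Fr 2.13 Fz -1.14 yaw 1.314 t 16.75 w 0.0255
```

View pics/tz14.png

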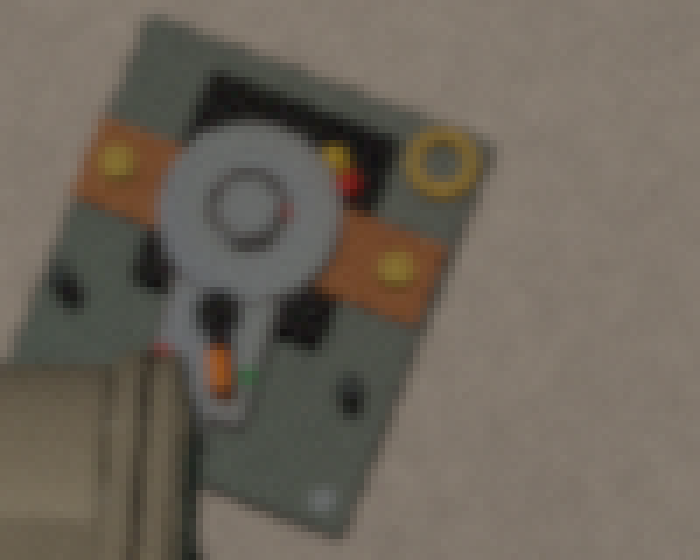

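carry_out(
  series=[
    [[-0.003, -0.013, 0], [0, 0, 0.006], 0.5],
    [[-0.005, -0.02, 0], [0, 0, 0.01], 0.5],
  ],
)

```text
clock: 17.0
tcp_pos: [0.4766, 0.0651, 0.0882]
tool_rot: [-0.0, 0.787, 0.617, -0.0]
force: [-0.7, 4.4, -2.3]
gripper_width: 0.0254
```

carry_out(
  series=[
    [[-0.003, -0.013, 0], [0, 0, 0.006], 0.5],
    [[-0.003, -0.013, 0], [0, 0, 0.006], 0.5],
  ],
)

```text
clock: 17.2
tcp_pos: [0.4762, 0.0634, 0.0882]
tool_rot: [0.0, 0.784, 0.621, -0.0]
force: [-1.0, 3.2, -0.6]
gripper_width: 0.0251
```

carry_out(
  series=[
    [[-0.003, -0.013, 0], [0, 0, 0.006], 0.5],
    [[-0.003, -0.013, 0], [0, 0, 0.006], 0.5],
  ],
)

```text
clock: 17.4
tcp_pos: [0.4759, 0.0619, 0.0882]
tool_rot: [-0.0, 0.781, 0.624, -0.0]
force: [-1.2, 3.9, -0.9]
gripper_width: 0.0254
```

carry_out(
  series=[
    [[-0.003, -0.013, 0], [0, 0, 0.006], 0.5],
    [[-0.003, -0.013, 0], [0, 0, 0.006], 0.5],
  ],
)

```text
clock: 17.6
tcp_pos: [0.4755, 0.0603, 0.0882]
tool_rot: [-0.0, 0.778, 0.628, -0.0]
force: [-1.5, 4.7, -1.1]
gripper_width: 0.0255
```

```bash
python3 - <<'E'
from h import *
a=st()
E
```

```text
a 2.9351 r 0.1665 z 0.0882 Ft -4.25 Fr 2.42 Fz -1.12 yaw 1.358 t 17.6 w 0.0255
```

Still turning freely; continue in 1.5 mm steps, watching the force.

carry_out(
  series=[
    [[-0.003, -0.013, 0], [0, 0, 0.006], 0.5],
    [[-0.003, -0.013, 0], [0, 0, 0.006], 0.5],
  ],
)

```text
clock: 17.8
tcp_pos: [0.4752, 0.0588, 0.0882]
tool_rot: [0.0, 0.775, 0.632, -0.0]
force: [-1.8, 3.8, -1.0]
gripper_width: 0.0251
```

carry_out(
  series=[
    [[-0.003, -0.013, 0], [0, 0, 0.006], 0.5],
    [[-0.003, -0.013, 0], [0, 0, 0.006], 0.5],
  ],
)

```text
clock: 18.0
tcp_pos: [0.4749, 0.0572, 0.0882]
tool_rot: [0.0, 0.772, 0.635, -0.0]
force: [-0.1, 3.5, -1.3]
gripper_width: 0.0254
```

carry_out(
  series=[
    [[-0.002, -0.013, 0], [0, 0, 0.006], 0.5],
    [[-0.002, -0.013, 0], [0, 0, 0.006], 0.5],
  ],
)

```text
clock: 18.2
tcp_pos: [0.4746, 0.0556, 0.0882]
tool_rot: [-0.0, 0.769, 0.639, -0.0]
force: [-1.1, 3.2, -1.2]
gripper_width: 0.0251
```

```bash
python3 - <<'E'
from h import *
a=st()
cap('top','top15');a=cv2.imread('pics/top15.png');cv2.imwrite('pics/tz15.png',cv2.resize(a[140:220,210:310],None,fx=7,fy=7,interpolation=3))
E
```

```text
a 2.9638 r 0.1665 z 0.0882 Ft -3.01 Fr 1.63 Fz -1.21 yaw 1.387 t 18.2 w 0.0251
```

View pics/tz15.png

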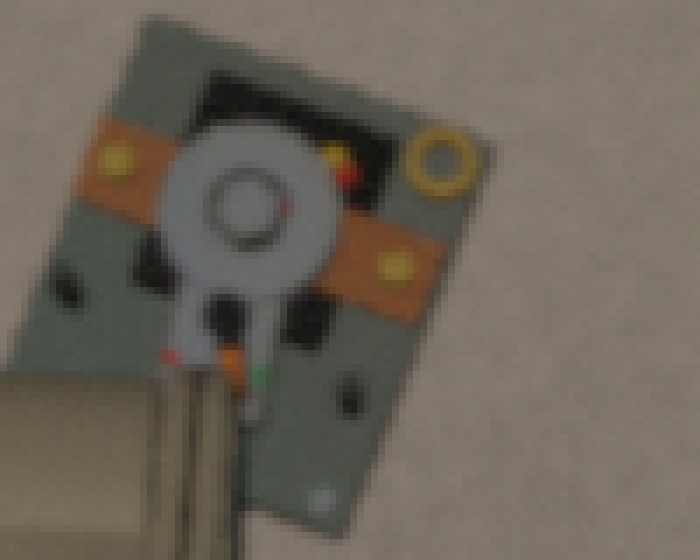

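carry_out(
  series=[
    [[-0.002, -0.01, 0], [0, 0, 0.005], 0.5],
    [[-0.002, -0.01, 0], [0, 0, 0.005], 0.5],
  ],
)

```text
clock: 18.45
tcp_pos: [0.4744, 0.0546, 0.0883]
tool_rot: [-0.0, 0.767, 0.642, -0.0]
force: [-1.3, 4.8, -1.3]
gripper_width: 0.0251
```

carry_out(
  series=[
    [[-0.002, -0.01, 0], [0, 0, 0.005], 0.5],
    [[-0.002, -0.01, 0], [0, 0, 0.005], 0.5],
  ],
)

```text
clock: 18.65
tcp_pos: [0.4742, 0.0534, 0.0883]
tool_rot: [-0.0, 0.764, 0.645, 0.0]
force: [-1.4, 5.4, -2.2]
gripper_width: 0.0253
```

carry_out(
  series=[
    [[-0.002, -0.01, 0], [0, 0, 0.005], 0.5],
    [[-0.002, -0.01, 0], [0, 0, 0.005], 0.5],
  ],
)

```text
clock: 18.85
tcp_pos: [0.474, 0.0523, 0.0882]
tool_rot: [-0.0, 0.762, 0.648, 0.0]
force: [-1.0, 4.5, -1.8]
gripper_width: 0.0251
```

carry_out(
  series=[
    [[-0.002, -0.01, 0], [0, 0, 0.005], 0.5],
    [[-0.002, -0.01, 0], [0, 0, 0.005], 0.5],
  ],
)

```text
clock: 19.05
tcp_pos: [0.4739, 0.0512, 0.0883]
tool_rot: [-0.0, 0.759, 0.651, 0.0]
force: [-1.4, 4.7, -1.8]
gripper_width: 0.0252
```

carry_out(
  series=[
    [[-0.002, -0.01, 0], [0, 0, 0.005], 0.5],
    [[-0.002, -0.01, 0], [0, 0, 0.005], 0.5],
  ],
)

```text
clock: 19.25
tcp_pos: [0.4736, 0.05, 0.0882]
tool_rot: [-0.0, 0.757, 0.654, 0.0]
force: [-1.0, 4.9, -2.1]
gripper_width: 0.0252
```

carry_out(
  series=[
    [[-0.002, -0.01, 0], [0, 0, 0.005], 0.5],
    [[-0.002, -0.01, 0], [0, 0, 0.005], 0.5],
  ],
)

```text
clock: 19.45
tcp_pos: [0.4735, 0.0489, 0.0883]
tool_rot: [-0.0, 0.754, 0.657, 0.001]
force: [-0.8, 5.7, -2.4]
gripper_width: 0.0253
```

```bash
python3 - <<'E'
from h import *
a=st()
E
```

```text
a 3.0046 r 0.1665 z 0.0883 Ft -5.51 Fr 1.6 Fz -2.41 yaw 1.434 t 19.45 w 0.0253
```

carry_out(
  series=[
    [[-0.002, -0.01, 0], [0, 0, 0.005], 0.5],
    [[-0.002, -0.01, 0], [0, 0, 0.005], 0.5],
  ],
)

```text
clock: 19.65
tcp_pos: [0.4733, 0.0479, 0.0882]
tool_rot: [-0.0, 0.751, 0.66, 0.001]
force: [-0.2, 5.7, -3.0]
gripper_width: 0.0249
```

carry_out(
  series=[
    [[-0.002, -0.01, 0], [0, 0, 0.005], 0.5],
    [[-0.002, -0.01, 0], [0, 0, 0.005], 0.5],
  ],
)

```text
clock: 19.85
tcp_pos: [0.4732, 0.0468, 0.0882]
tool_rot: [-0.0, 0.749, 0.663, 0.001]
force: [0.8, 6.1, -4.4]
gripper_width: 0.0251
```

```bash
python3 - <<'E'
from h import *
a=st()
cap('top','top16');a=cv2.imread('pics/top16.png');cv2.imwrite('pics/tz16.png',cv2.resize(a[140:220,210:310],None,fx=7,fy=7,interpolation=3))
E
```

```text
a 3.0179 r 0.1666 z 0.0882 Ft -6.15 Fr -0.02 Fz -4.43 yaw 1.449 t 19.85 w 0.0251
```

View pics/tz16.png

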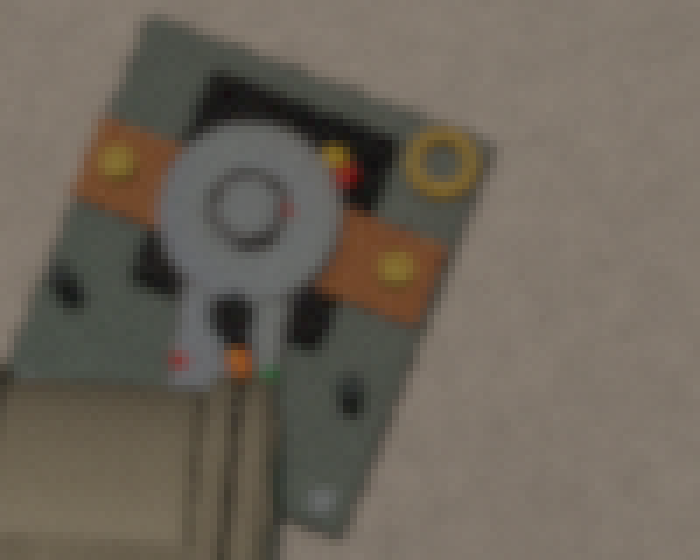

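carry_out(
  series=[
    [[-0.002, -0.01, 0], [0, 0, 0.005], 0.5],
    [[-0.002, -0.01, 0], [0, 0, 0.005], 0.5],
  ],
)

```text
clock: 20.1
tcp_pos: [0.473, 0.0457, 0.0882]
tool_rot: [-0.0, 0.746, 0.666, 0.001]
force: [-0.3, 6.0, -2.8]
gripper_width: 0.0255
```

carry_out(
  series=[
    [[-0.002, -0.01, 0], [0, 0, 0.005], 0.5],
    [[-0.002, -0.01, 0], [0, 0, 0.005], 0.5],
  ],
)

```text
clock: 20.3
tcp_pos: [0.4729, 0.0445, 0.0882]
tool_rot: [-0.0, 0.743, 0.669, 0.001]
force: [0.3, 6.2, -4.9]
gripper_width: 0.0255
```

```bash
python3 - <<'E'
from h import *
a=st()
cap('wrist','wrist17')
E
```

```text
a 3.0313 r 0.1666 z 0.0882 Ft -6.23 Fr 0.43 Fz -4.87 yaw 1.465 t 20.3 w 0.0255
```

View pics/wrist17.png

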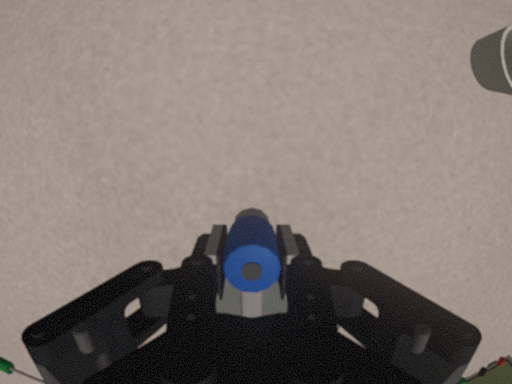

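```bash
python3 - <<'E'
from h import *
cap('top','top17')
for n in (0,8,9,10,11,12,13,14,15,16,17):
    a=cv2.imread(f'pics/top{n}.png').astype(int)
    sub=a[140:220,200:310]
    b,g,r=sub[...,0],sub[...,1],sub[...,2]
    w=np.clip(r-np.maximum(g,b)-60,0,None)*(np.abs(g-b)<35)
    ys,xs=np.mgrid[140:220,200:310]; m=(xs>252)&(ys<186)
    w=w*m; yw=np.clip(np.minimum(r,g)-b-60,0,None)*(xs>252)*(xs<264)*(ys<168)
    if w.sum()==0: continue
    c=np.array([(w*xs).sum(),(w*ys).sum()])/w.sum(); y=np.array([(yw*xs).sum(),(yw*ys).sum()])/max(yw.sum(),1)
    P=atz('top',c,.053)[:2]-B;Q=atz('top',y,.053)[:2]-B
    print(n,c.round(2),y.round(2),np.arctan2(P[1],P[0]).round(3),np.arctan2(Q[1],Q[0]).round(3),w.sum())
a=cv2.imread('pics/top17.png');cv2.imwrite('pics/tz17.png',cv2.resize(a[140:220,210:310],None,fx=7,fy=7,interpolation=3))
E
```

```text
0 [257.65 179.85] [257.46 161.85] -2.137 -0.851 168
8 [257.8  179.73] [257.5  161.67] -2.124 -0.843 182
9 [259.02 177.66] [257.61 161.72] -1.961 -0.851 154
10 [260.52 172.04] [257.44 161.81] -1.566 -0.848 135
11 [260.48 172.05] [257.36 161.73] -1.567 -0.841 153
12 [260.09 167.66] [257.48 161.74] -1.271 -0.846 127
13 [259.63 166.23] [257.38 161.81] -1.171 -0.846 121
14 [259.46 165.52] [257.5  161.89] -1.124 -0.854 80
15 [259.2  164.63] [257.36 161.71] -1.064 -0.84 65
16 [259.27 164.53] [257.43 161.86] -1.06 -0.85 64
17 [259.07 164.58] [257.31 161.69] -1.057 -0.837 55
```

View pics/tz17.png

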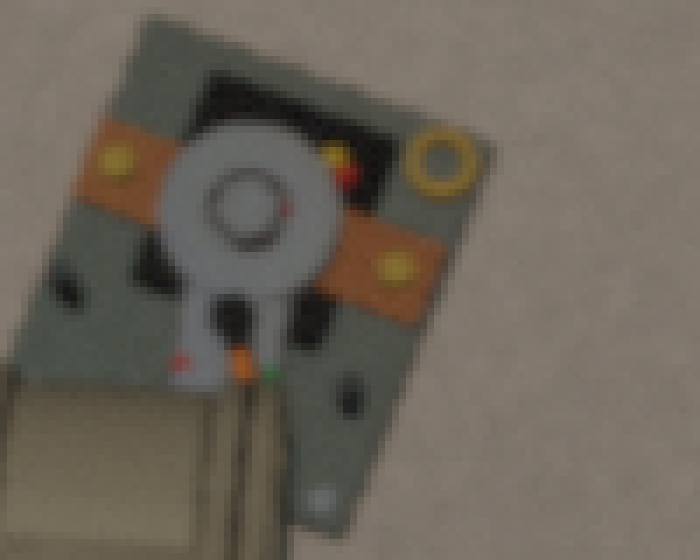

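carry_out(
  series=[
    [[-0.001, -0.01, 0], [0, 0, 0.005], 0.5],
    [[-0.001, -0.01, 0], [0, 0, 0.005], 0.5],
  ],
)

```text
clock: 20.6
tcp_pos: [0.4728, 0.0435, 0.0883]
tool_rot: [-0.0, 0.741, 0.672, 0.001]
force: [0.1, 7.5, -3.8]
gripper_width: 0.0252
```

carry_out(
  series=[
    [[-0.001, -0.01, 0], [0, 0, 0.005], 0.5],
    [[-0.001, -0.01, 0], [0, 0, 0.005], 0.5],
  ],
)

```text
clock: 20.8
tcp_pos: [0.4727, 0.0424, 0.0882]
tool_rot: [-0.001, 0.738, 0.675, 0.001]
force: [0.7, 7.0, -3.9]
gripper_width: 0.0256
```

carry_out(
  series=[
    [[-0.001, -0.01, 0], [0, 0, 0.005], 0.5],
    [[-0.001, -0.01, 0], [0, 0, 0.005], 0.5],
  ],
)

```text
clock: 21.0
tcp_pos: [0.4726, 0.0413, 0.0882]
tool_rot: [-0.001, 0.735, 0.678, 0.001]
force: [1.1, 7.8, -4.2]
gripper_width: 0.0252
```

```bash
python3 - <<'E'
from h import *
a=st();print(env.observe()['wrist_torque'])
E
```

```text
a 3.0509 r 0.1666 z 0.0882 Ft -7.88 Fr -0.41 Fz -4.23 yaw 1.489 t 21.0 w 0.0252
[ 1.63073492 -0.17554731 -0.00642657]
```

carry_out(
  series=[
    [[-0.001, -0.01, 0], [0, 0, 0.005], 0.5],
    [[-0.001, -0.02, 0], [0, 0, 0.01], 0.5],
    [[-0.001, -0.02, 0], [0, 0, 0.01], 0.5],
  ],
)

```text
clock: 21.3
tcp_pos: [0.4724, 0.0391, 0.0882]
tool_rot: [-0.001, 0.73, 0.683, 0.002]
force: [0.9, 8.9, -3.4]
gripper_width: 0.0256
```

carry_out(
  series=[
    [[0, -0.01, 0], [0, 0, 0.005], 0.5],
    [[0, -0.02, 0], [0, 0, 0.01], 0.5],
    [[0, -0.02, 0], [0, 0, 0.01], 0.5],
  ],
)

```text
clock: 21.6
tcp_pos: [0.4722, 0.037, 0.0882]
tool_rot: [-0.001, 0.725, 0.689, 0.002]
force: [0.4, 9.3, -3.2]
gripper_width: 0.0254
```

```bash
python3 - <<'E'
from h import *
a=st();print(env.observe()['wrist_torque'])
cap('top','top18');cap('scene','scene18')
a=cv2.imread('pics/top18.png');b=cv2.imread('pics/scene18.png')
cv2.imwrite('pics/tz18.png',np.hstack([cv2.resize(a[140:220,220:300],None,fx=5,fy=5,interpolation=3),cv2.resize(b[170:250,220:300],None,fx=5,fy=5,interpolation=3)]))
E
```

```text
a 3.077 r 0.1667 z 0.0882 Ft -9.3 Fr 0.19 Fz -3.17 yaw 1.521 t 21.6 w 0.0254
[ 1.90721652 -0.08838785 -0.03193242]
```

View pics/tz18.png

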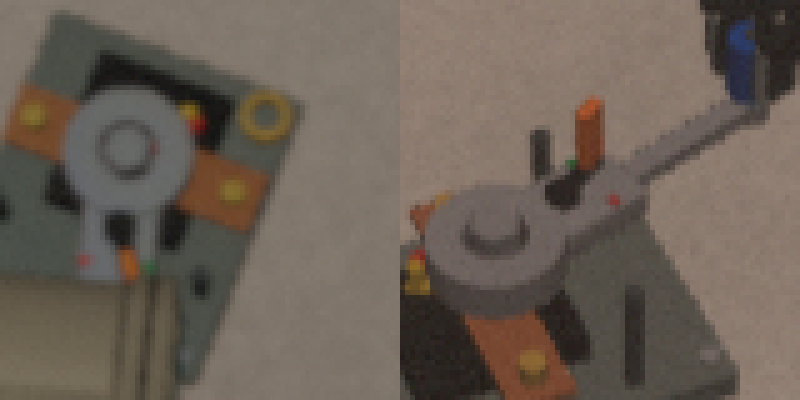

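carry_out(
  series=[
    [[0, -0.01, 0], [0, 0, 0.005], 0.5],
    [[0, -0.02, 0], [0, 0, 0.01], 0.5],
    [[0, -0.03, 0], [0, 0, 0.015], 0.5],
    [[0, -0.03, 0], [0, 0, 0.015], 0.5],
  ],
)

```text
clock: 22.1
tcp_pos: [0.472, 0.0337, 0.0882]
tool_rot: [-0.002, 0.716, 0.698, 0.002]
force: [1.5, 11.3, -2.7]
gripper_width: 0.0251
```

carry_out(
  series=[
    [[0, -0.01, 0], [0, 0, 0.005], 0.5],
    [[0, -0.015, 0], [0, 0, 0.007], 0.5],
    [[0, -0.015, 0], [0, 0, 0.007], 0.5],
  ],
)

```text
clock: 22.4
tcp_pos: [0.4719, 0.0322, 0.0881]
tool_rot: [-0.002, 0.712, 0.702, 0.002]
force: [0.4, 10.3, -2.4]
gripper_width: 0.0255
```

carry_out(
  series=[
    [[0, -0.006, 0], [0, 0, 0.003], 0.5],
  ],
)

```text
clock: 22.5
tcp_pos: [0.4719, 0.0316, 0.0881]
tool_rot: [-0.002, 0.711, 0.703, 0.002]
force: [-0.1, 11.8, -2.6]
gripper_width: 0.025
```

carry_out(
  series=[
    [[0, 0, 0], [0, 0, 0], 0.5],
  ],
)

```text
clock: 22.6
tcp_pos: [0.4719, 0.0315, 0.0881]
tool_rot: [-0.002, 0.711, 0.703, 0.002]
force: [-0.1, 11.7, -3.3]
gripper_width: 0.0256
```

carry_out(
  series=[
    [[0, 0, 0], [0, 0, 0], 0.5],
  ],
)

```text
clock: 22.7
tcp_pos: [0.4719, 0.0316, 0.0881]
tool_rot: [-0.002, 0.711, 0.703, 0.002]
force: [-0.4, 11.9, -3.1]
gripper_width: 0.0252
```

carry_out(
  series=[
    [[0, 0, 0], [0, 0, 0], 0.5],
  ],
)

```text
clock: 22.8
tcp_pos: [0.4719, 0.0316, 0.0881]
tool_rot: [-0.002, 0.711, 0.703, 0.002]
force: [-0.4, 10.8, -1.3]
gripper_width: 0.0252
```

carry_out(
  series=[
    [[0, -0.012, 0], [0, 0, 0.005], 0.5],
    [[0, -0.012, 0], [0, 0, 0.005], 0.5],
    [[0, -0.012, 0], [0, 0, 0.005], 0.5],
  ],
)

```text
clock: 23.1
tcp_pos: [0.4718, 0.0302, 0.0881]
tool_rot: [-0.002, 0.708, 0.706, 0.002]
force: [-0.4, 11.1, -2.7]
gripper_width: 0.0254
```

carry_out(
  series=[
    [[0, 0, 0], [0, 0, 0], 0.5],
    [[0, 0, 0], [0, 0, 0], 0.5],
  ],
)

```text
clock: 23.3
tcp_pos: [0.4718, 0.0302, 0.0881]
tool_rot: [-0.002, 0.708, 0.706, 0.002]
force: [0.7, 11.9, -2.6]
gripper_width: 0.0253
```

carry_out(
  series=[
    [[0, 0, 0], [0, 0, 0], 0.5],
    [[0, 0, 0], [0, 0, 0], 0.5],
  ],
)

```text
clock: 23.5
tcp_pos: [0.4719, 0.0302, 0.0881]
tool_rot: [-0.002, 0.708, 0.706, 0.002]
force: [-0.1, 11.3, -2.8]
gripper_width: 0.0255
```

carry_out(
  series=[
    [[0, 0, 0], [0, 0, 0], 0.5],
    [[0, 0, 0], [0, 0, 0], 0.5],
  ],
)

```text
clock: 23.7
tcp_pos: [0.4719, 0.0303, 0.0881]
tool_rot: [-0.002, 0.708, 0.706, 0.002]
force: [-0.1, 11.8, -2.8]
gripper_width: 0.0249
```

```bash
python3 - <<'E'
from h import *
a=st()
cap('scene','scene19');cap('top','top19')
for i in range(4): env.capture('top'); st()
a=cv2.imread('pics/top19.png');b=cv2.imread('pics/scene19.png')
cv2.imwrite('pics/tz19.png',np.hstack([cv2.resize(a[140:220,220:300],None,fx=5,fy=5,interpolation=3),cv2.resize(b[170:250,220:300],None,fx=5,fy=5,interpolation=3)]))
E
```

```text
a 3.1173 r 0.1666 z 0.0881 Ft -11.81 Fr 0.39 Fz -2.79 yaw 1.568 t 23.7 w 0.0249
a 3.1175 r 0.1667 z 0.0881 Ft -11.73 Fr 0.11 Fz -2.74 yaw 1.568 t 23.85 w 0.0255
a 3.1173 r 0.1667 z 0.0881 Ft -11.34 Fr -0.21 Fz -2.47 yaw 1.568 t 23.9 w 0.0249
a 3.1174 r 0.1667 z 0.0881 Ft -11.76 Fr 0.1 Fz -3.03 yaw 1.568 t 23.95 w 0.0251
a 3.1175 r 0.1667 z 0.0881 Ft -12.59 Fr 0.9 Fz -2.3 yaw 1.568 t 24.0 w 0.0252
```

View pics/tz19.png

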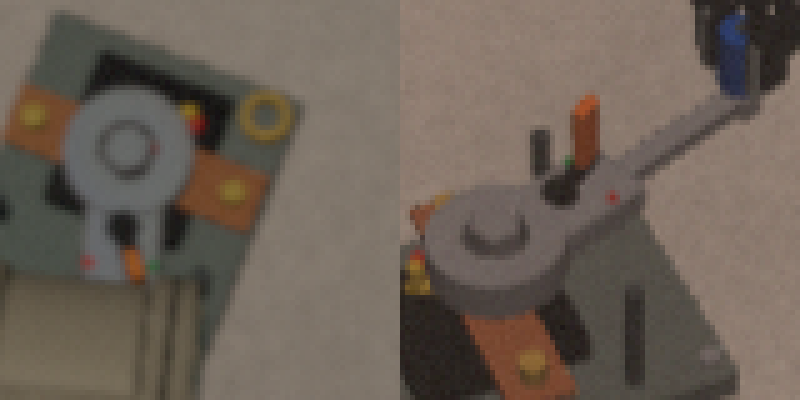

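carry_out(
  series=[
    [[0, -0.015, 0], [0, 0, 0.006], 0.5],
    [[0, -0.015, 0], [0, 0, 0.006], 0.5],
    [[0, -0.015, 0], [0, 0, 0.006], 0.5],
  ],
)

```text
clock: 24.3
tcp_pos: [0.4718, 0.0286, 0.0881]
tool_rot: [-0.002, 0.705, 0.71, 0.002]
force: [-0.2, 11.8, -2.7]
gripper_width: 0.0254
```

carry_out(
  series=[
    [[0, 0, 0], [0, 0, 0], 0.5],
    [[0, 0, 0], [0, 0, 0], 0.5],
    [[0, 0, 0], [0, 0, 0], 0.5],
  ],
)

```text
clock: 24.6
tcp_pos: [0.4719, 0.0286, 0.0881]
tool_rot: [-0.002, 0.705, 0.71, 0.002]
force: [0.5, 11.7, -2.5]
gripper_width: 0.0255
```

carry_out(
  series=[
    [[0, 0, 0], [0, 0, 0], 0.5],
    [[0, 0, 0], [0, 0, 0], 0.5],
    [[0, 0, 0], [0, 0, 0], 0.5],
  ],
)

```text
clock: 24.9
tcp_pos: [0.4718, 0.0286, 0.0881]
tool_rot: [-0.002, 0.705, 0.71, 0.002]
force: [-0.6, 11.9, -2.9]
gripper_width: 0.0254
```

```bash
python3 - <<'E'
from h import *
a=st();arc(3.112,-np.r_[.02,.04,.06,.08,.1,.1],0)
E
```

```text
a 3.1272 r 0.1667 z 0.0881 Ft -11.92 Fr 0.74 Fz -2.9 yaw 1.578 t 24.9 w 0.0254
[[[0.001, 0.027, 0], [0, 0, -0.013], 0.5], [[0.003, 0.055, 0], [0, 0, -0.025], 0.5], [[0.005, 0.082, 0], [0, 0, -0.038], 0.5], [[0.008, 0.11, 0], [0, 0, -0.051], 0.5], [[0.011, 0.137, 0], [0, 0, -0.064], 0.5], [[0.011, 0.137, 0], [0, 0, -0.064], 0.5]]
```

```bash
python3 - <<'E'
from h import *
cap('wrist','wrist20');cap('scene','scene20')
u=lambda a:np.array([np.cos(a),np.sin(a)])
img=cv2.imread('pics/scene20.png');outs=[]
for a in(3.06,3.12):
    im=cv2.resize(img[150:250,220:320],None,fx=5,fy=5,interpolation=3)
    Pv=B+.041*u(a);t=a+.35;c=Pv+.026*u(t)
    def dr(poly,z,col):
        q=np.array([(proj('scene',[*p,z])-[219.6,149.6])*5 for p in poly]).astype(int);cv2.polylines(im,[q],True,col,1)
    for z in(.087,.124): dr([c+s*.008*u(t)+w*.004*u(t+1.5708) for s,w in((1,1),(1,-1),(-1,-1),(-1,1))],z,(0,255,255))
    dr([B+.035*u(x) for x in np.arange(0,6.28,.2)],.086,(0,255,0))
    for z in(.082,.12): dr([B+.165*u(a)+.013*u(x) for x in np.arange(0,6.28,.3)],z,(0,255,0))
    outs.append(im[:400,:400])
cv2.imwrite('pics/cmp2.png',np.hstack(outs))
E
```

```text
(no output)
```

View pics/cmp2.png

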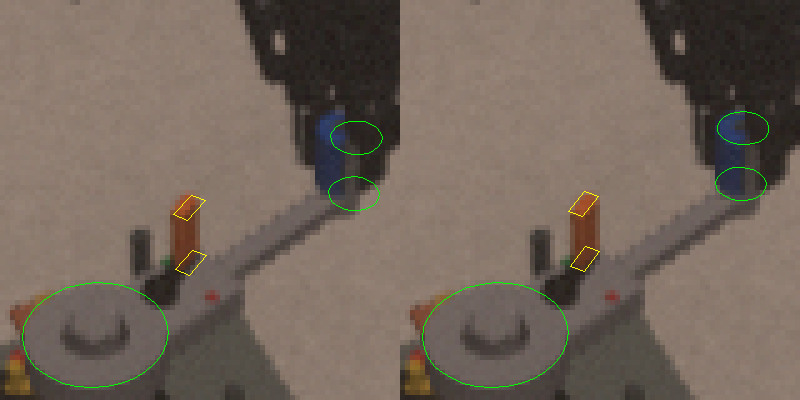

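View pics/wrist20.png

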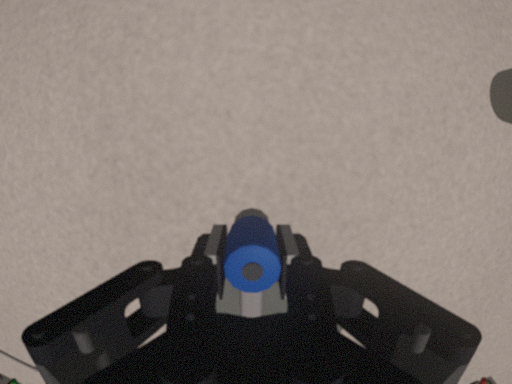

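```bash
python3 - <<'E'
from h import *
for n in ('scene13.png','scene18.png','scene19.png','scene20.png'):
    pass
ims=[cv2.resize(cv2.imread(f'pics/{n}.png')[212:236,208:244],None,fx=11,fy=11,interpolation=cv2.INTER_CUBIC) for n in('scene18','scene20')]
cv2.imwrite('pics/pins.png',np.hstack(ims))
for z in(.03,.053):
  for nm,a in(('Y',-.846),('R at contact',-.846-.195),('R+.13',-.846-.195+.1)):
    p=B+.041*np.array([np.cos(a),np.sin(a)]);print(nm,z,((proj('scene',[*p,z])-[207.6,211.6])*11).round())
a=st()
E
```

```text
Y 0.03 [174. 215.]
R at contact 0.03 [183. 189.]
R+.13 0.03 [178. 202.]
Y 0.053 [167. 145.]
R at contact 0.053 [176. 120.]
R+.13 0.053 [171. 133.]
a 3.1272 r 0.1667 z 0.0881 Ft -11.18 Fr 0.56 Fz -2.73 yaw 1.578 t 25.0 w 0.0256
```

View pics/pins.png

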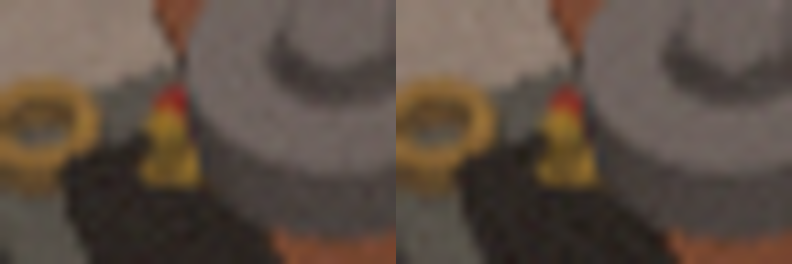

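carry_out(
  series=[
    [[0.001, 0.027, 0], [0, 0, -0.013], 0.5],
    [[0.003, 0.055, 0], [0, 0, -0.025], 0.5],
    [[0.005, 0.082, 0], [0, 0, -0.038], 0.5],
    [[0.008, 0.11, 0], [0, 0, -0.051], 0.5],
    [[0.011, 0.137, 0], [0, 0, -0.064], 0.5],
    [[0.011, 0.137, 0], [0, 0, -0.064], 0.5],
  ],
)

```text
clock: 25.6
tcp_pos: [0.4727, 0.0428, 0.0882]
tool_rot: [-0.0, 0.74, 0.673, -0.0]
force: [-1.5, 5.0, -1.6]
gripper_width: 0.025
```

```bash
python3 - <<'E'
from h import *
st()
E
```

```text
a 3.0418 r 0.1666 z 0.0882 Ft -4.86 Fr 1.98 Fz -1.55 yaw 1.476 t 25.6 w 0.025
```

carry_out(
  series=[
    [[0.002, 0.027, 0], [0, 0, -0.013], 0.5],
    [[0.005, 0.054, 0], [0, 0, -0.025], 0.5],
    [[0.009, 0.081, 0], [0, 0, -0.038], 0.5],
    [[0.009, 0.081, 0], [0, 0, -0.038], 0.5],
  ],
)

```text
clock: 26.0
tcp_pos: [0.474, 0.0521, 0.0882]
tool_rot: [0.0, 0.76, 0.65, -0.001]
force: [-3.0, 2.0, -0.4]
gripper_width: 0.0254
```

```bash
python3 - <<'E'
from h import *
st()
E
```

```text
a 2.9852 r 0.1665 z 0.0882 Ft -1.47 Fr 3.22 Fz -0.4 yaw 1.416 t 26.0 w 0.0254
```

carry_out(
  series=[
    [[0.004, 0.018, 0], [0, 0, -0.006], 0.5],
    [[0.004, 0.018, 0], [0, 0, -0.006], 0.3],
    [[0.004, 0.018, 0], [0, 0, -0.006], 0],
    [[0.004, 0.018, 0], [0, 0, -0.006], -0.3],
    [[0.004, 0.018, 0], [0, 0, -0.006], -0.3],
    [[0.004, 0.018, 0], [0, 0, -0.006], -0.3],
  ],
)

```text
clock: 26.6
tcp_pos: [0.4751, 0.0542, 0.0885]
tool_rot: [0.0, 0.763, 0.647, 0.0]
force: [0.1, 0.4, -1.3]
gripper_width: 0.0554
```

carry_out(
  series=[
    [[0, 0, 0.2], [0, 0, 0], -0.3],
    [[0, 0, 0.5], [0, 0, 0], -0.3],
    [[0, 0, 0.9], [0, 0, 0], -0.3],
    [[-0.5, 0, 1], [0, 0, 0], -0.3],
    [[-0.7, 0, 1], [0, 0, 0], -0.3],
    [[-0.7, 0, 1], [0, 0, 0], -0.3],
  ],
)

```text
clock: 27.2
tcp_pos: [0.3866, 0.0545, 0.2084]
tool_rot: [-0.001, 0.763, 0.647, -0.001]
force: [-0.3, -0.2, -1.0]
gripper_width: 0.0552
```

```bash
python3 - <<'E'
from h import *
st()
for n in('scene','top'):cap(n,n+'21')
a=cv2.imread('pics/top21.png');b=cv2.imread('pics/scene21.png')
cv2.imwrite('pics/z21.png',np.hstack([cv2.resize(a[140:240,200:300],None,fx=4,fy=4,interpolation=3),cv2.resize(b[150:250,205:305],None,fx=4,fy=4,interpolation=3)]))
E
```

```text
a 3.0296 r 0.2535 z 0.2084 Ft 0.21 Fr 0.32 Fz -1.04 yaw 1.407 t 27.2 w 0.0552
```

View pics/z21.png

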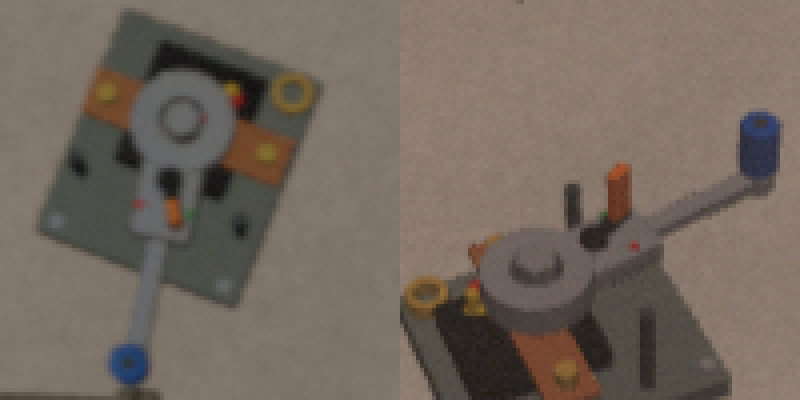

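View pics/scene21.png

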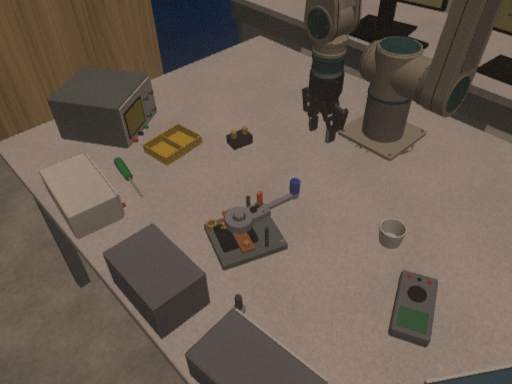

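```bash
python3 - <<'E'
from h import *
for n in (15,16,17,19,21):
    a=cv2.imread(f'pics/top{n}.png').astype(int)[140:220,200:310]
    b,g,r=a[...,0],a[...,1],a[...,2]
    ys,xs=np.mgrid[140:220,200:310]
    w=np.clip(r-np.maximum(g,b)-60,0,None)*(np.abs(g-b)<35)*(xs>252)*(ys<186)
    c=np.array([(w*xs).sum(),(w*ys).sum()])/w.sum();P=atz('top',c,.053)[:2]-B
    print(n,c.round(2),np.arctan2(P[1],P[0]).round(3),w.sum())
ims=[cv2.resize(cv2.imread(f'pics/{n}.png')[212:236,208:244],None,fx=11,fy=11,interpolation=cv2.INTER_CUBIC) for n in('scene20','scene21')]
cv2.imwrite('pics/pins2.png',np.hstack(ims))
E
```

```text
15 [259.2  164.63] -1.064 65
16 [259.27 164.53] -1.06 64
17 [259.07 164.58] -1.057 55
19 [259.06 164.4 ] -1.046 53
21 [259.07 164.52] -1.053 56
```

View pics/pins2.png

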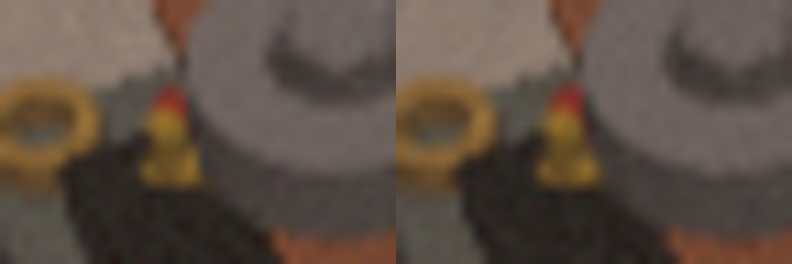

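The red pin is still against the stop, the lever is on green, and the arm is clear, so I'm handing in.

```bash
python3 - <<'E'
from h import *
print(env.hand_in())
E
```

```text
the job is handed in; nothing more can be done
None
```

The job is done and handed in at about 27 s of the 72 s allowed; hand-in gave no verdict. The direction lever is on the green-dot side and the red pin is up against the yellow stop pin.

- **Lever:** I pushed the tab over with closed fingers. The push reached 9.4 N, well over the lever's own 2–3 N, and a scene-camera overlay matched the lever at 0.70 rad. The push also swung the handle round by about 0.25 rad.
- **Strokes:** I gripped the knob at 20 N and made two anticlockwise strokes with a free return between them. The bolt turned about 1.1 rad in all.
- **Final pull:** I held about 11.7 N (single readings 10.8 to 12.6 N) for well over half a second. No side-load reading at the knob went above 12.6 N.
- **After release:** I eased the load to about 1.5 N, then opened the fingers and backed clear. The last pictures showed the red pin still at the stop, the lever at green, and the other things on the bench apparently where they were. The wrist force was near zero, about 1 N at most.

**One reading that disagreed:** after the pins met, the handle turned about 0.15 rad more while the force climbed slowly from 4 to 12 N. The springy beam alone explains only about 0.03 rad of that. The red pin did not move further in the images, and the force eased back as I let the handle return. I took it as give in the ratchet, but did not confirm that.

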